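Make up a fixing kit and a marking-out kit

ROBOT

A 6-joint arm with a two-finger parallel gripper is mounted at the origin on a cart in front of the work surface, level with it; the furniture and walls round the work are solid. World frame = base frame: x ahead of the robot, y to its left, z up, the work surface at z = 0. Lengths are in m, angles in rad, forces in N, time in s.
With the tool pointing down it reaches from about 0.275 to 0.85 m from the base axis. Payload 19 kg.
Tool frame: the origin (TCP) lies at the very end of the fingers, on their centre line; the grasp point (between the pads) lies 19 mm behind it (ctrl.tcp_to_grasp is the distance from the TCP to the grasp point, in m); x points along the fingers, z is the direction in which the jaws open and shut, and the axes are right-handed (so a half turn about x gives the same grasp; the last joint's range is limited). The gripper opens to 85 mm and grips with 20 to 120 N. Pads are 22 mm wide; open, the fingers measure 114 mm over their backs; the gripper's body (76 mm by 85 mm) begins 54 mm behind the grasp point. The pads swing forward as they close: fully open they stand 13 mm farther back than shut.
Start: joints at [-1.466, 0.15, 1.437, -0, 1.554, -0.134], TCP at [0.136, -0.559, 0.231] pointing down, gripper open.
Joint ranges: [-2.8, 2.8], [-0.68, 2.1], [0.12, 2.68], [-1.39, 4.53], [0.16, 2.79], [-2.81, 2.81]. Speed limits (rad/s): [1.89, 1.89, 2.22, 3.01, 3.01, 3.01].

INTERFACE

Orientations are given as a unit quaternion [w, x, y, z].
In Python, from bench import ctrl gives the robot as it stands.
- The arm moves only by the tool servo_tool, never from a script. Its argument "moves" is a list of rows, each an object with "grip": the opening, from -1 (shut) to 1 (fully open); "xyz": the shift along the world's x, y, z in mm, a list of three; "spin": the turn about the world's z in degrees. In form: [{"grip": grip, "xyz": [tx, ty, tz], "spin": spin}, ...]. A call has 1 to 8 rows; each row shifts and turns the pose as measured when the row begins; what a row does not reach is not made up. A row lasts 1/12 s, in which the tool goes at most 41.7 mm and 7.16 degrees, less where a joint would pass 70% of its speed; a pose out of reach is approached as far as the arm can. A call is refused whole if a number of a shift passes 41.7 or a number of a turn 7.16, either way. A call with a gripper value outside its range is refused whole. The fingers move at their own pace and stop on an object; "grip_force" is the grip in N (left out, the last holds). Time passes only in rows, so rows that do not move let the fingers close. It gives the time, the measured TCP pose, the force and the opening at its end, in the units of the state.
- ctrl.get_state(): the state, without advancing time (a new reading comes with each control period).
- ctrl.snapshot(name): name is "scene" or "top"; returns the picture (480x640x3 uint8, red, green, blue); there is no depth.
- ctrl.camera_model(name): a dict with "fovy" (degrees; the focal length in pixels is half the picture's height over the tangent of half this angle, whatever the lens; pixels are square), "cx", "cy" (the principal point, pixels), "xyz" and "attitude" of the camera in the world. Camera axes: x right, y down, z forward; pixel columns grow to the right and rows downward; lengths in m; the calibration is good to about 2 mm. A picture is of the moment at which its call begins. camera_model takes no time and is no camera call.
- ctrl.job_done(): hands the job in, once; it reports no verdict.
The state is a dict: "time": time; "qpos": joint angles; "dq": joint speeds; "joint_efforts": joint torques, N m; "eef_pos": TCP position; "orientation": TCP orientation; "ft_force": force on the tool from outside, world axes, zero at the start; "torque": the same for the moment, N m; "opening": finger opening in m.
Only numpy, scipy, OpenCV 4.12 (cv2) and the standard library are available. Lean on these libraries where they do the work, as an engineer would, in place of code of your own. Each camera call takes 0.05 s, during which the arm holds its last target.

TASK

Make up the two kits on the wooden kit trays from the loose stock between them. Fixing kit, on the tray with three compartments: the bolt standing on its head in the middle of the long compartment, and one nut lying flat in the middle of each of the two small ones. Marking-out kit, on the tray with two compartments: the felt pen lengthways in the middle of the narrow one and the tape measure upright in the middle of the wide one; leave the jar and the pine block behind the stock where they are.

Things in the scene. Friction and masses are not known exactly. Their poses are not given: they have to be found in the camera images.
- tray_three: Fixing-kit tray, fixed to the worktop: a square plywood board 178 x 178 mm with dark wooden battens 6 mm wide; board surface 4 mm and batten tops 10 mm above the worktop. Three compartments: one long one 80 mm (x) by 166 mm (y) centred at (+43, 0) mm in the tray's frame, and two small ones 80 x 80 mm centred at (-43, +43) and (-43, -43) mm. Origin: centre of the underside, z up.
- tray_two: Marking-out tray, fixed to the worktop: the same square plywood board 178 x 178 mm with dark battens 6 mm wide; board surface 4 mm and batten tops 10 mm above the worktop. Two compartments, both 166 mm long in y: a narrow one 66 mm wide (x) centred at (-50, 0) mm in the tray's frame and a wide one 94 mm wide centred at (+36, 0) mm. Origin: centre of the underside, z up.
- bolt_c (a point): Bare steel hex bolt, standing on its head with the thread pointing up: 37 mm high, head 17 mm across flats (along its x), 19 mm across corners (along its y), narrowing to the 10 mm thread at the top. Point: its centre, half-way up (18.5 mm above its underside). z along the bolt.
- nut_1_c (a point): Bare steel hex nut lying flat, 19 mm across flats (along its x), 22 mm across corners (along its y), 9 mm high. Point: its centre, half-way up (4.5 mm above its underside). Same as the other nut; either may go in either place.
- nut_2_c (a point): A second bare steel hex nut, same as the first: 19 mm across flats (along its x), 22 mm across corners (along its y), 9 mm high. Point: its centre, half-way up (4.5 mm above its underside).
- pen_c (a point): Orange felt pen lying flat, 134 mm long (along its y), 10 mm wide (x), body 10 mm high with a clip to 12 mm. Point: its centre, 5 mm above its underside. (A second pen lying on notebooks in the far right corner does not belong to the stock.)
- measure_c (a point): Yellow tape measure standing upright on its edge: case about 40 mm wide (x, the way to grip it), 71 mm long (y), 64 mm high, with the tape's hook at one end (79 mm long with it). Point: centre of the case, 33 mm above its underside.
- jar_c (a point): Bystander, not to be moved: clear jar with a grey lid, 56 mm in diameter, 90 mm high, behind the stock. Point: its centre, 45 mm up.
- block_c (a point): Bystander, not to be moved: pine offcut, 45 mm (x) by 120 mm (y) and 45 mm high, behind the stock. Point: its centre, 22.5 mm up.
Things that resemble listed ones, but are neither listed nor needed, are in the scene too. What is shaped like the part that bears measure_c but black or turquoise is not meant.

How it is judged:
At the end, for the whole second after the job is handed in: Each thing rests on the board within 15 mm (each tray axis; 4 mm in height) of its compartment's centre: bolt in the long, a nut in each small, pen in the narrow (along it within 0.3 rad), tape measure in the wide; bolt and tape measure upright within 0.15 rad; all at rest (x of bolt_c in the frame of tray_three between 0.028 and 0.058 m and y of bolt_c in the frame of tray_three between -0.015 and 0.015 m and z of bolt_c in the frame of tray_three between 0.0185 and 0.0265 m and angle between each of bolt_c, measure_c's own z axis and vertical below 0.15 rad and (((x of nut_1_c in the frame of tray_three between -0.058 and -0.028 m and y of nut_1_c in the frame of tray_three between 0.028 and 0.058 m and z of nut_1_c in the frame of tray_three between 0.0045 and 0.0125 m) and (x of nut_2_c in the frame of tray_three between -0.058 and -0.028 m and y of nut_2_c in the frame of tray_three between -0.058 and -0.028 m and z of nut_2_c in the frame of tray_three between 0.0045 and 0.0125 m)) or ((x of nut_1_c in the frame of tray_three between -0.058 and -0.028 m and y of nut_1_c in the frame of tray_three between -0.058 and -0.028 m and z of nut_1_c in the frame of tray_three between 0.0045 and 0.0125 m) and (x of nut_2_c in the frame of tray_three between -0.058 and -0.028 m and y of nut_2_c in the frame of tray_three between 0.028 and 0.058 m and z of nut_2_c in the frame of tray_three between 0.0045 and 0.0125 m))) and x of pen_c in the frame of tray_two between -0.065 and -0.035 m and y of pen_c in the frame of tray_two between -0.015 and 0.015 m and z of pen_c in the frame of tray_two between 0.005 and 0.013 m and angle between the y axis of pen_c and the y axis of tray_two, either way round below 0.3 rad and x of measure_c in the frame of tray_two between 0.021 and 0.051 m and y of measure_c in the frame of tray_two between -0.015 and 0.015 m and z of measure_c in the frame of tray_two between 0.033 and 0.041 m and linear speed of each of bolt, nut_1, nut_2, pen, measure below 0.02 m/s); the robot touches nothing.
It fails at once if the jar is disturbed (moved more than 20 mm) (distance of jar_c from where it was at the start of the episode above 0.02 m).
It fails at once if the pine block is disturbed (moved more than 20 mm) (distance of block_c from where it was at the start of the episode above 0.02 m).
It also fails if it takes over 115 s, if anything falls off the work surface, if the arm or the gripper's body presses on something with over 40 N, if the wrist force passes 120 N, or if a joint passes its speed limit or range.

## Working session

There is one attempt and no reset: what is moved stays moved. The work goes in short steps, Python scripts to look and compute and a tool call to move; the robot and the scene stay as the last step left them, time stands still between calls to the robot, and variables do not carry over. Pictures are saved under pics/ and viewed, and the job is handed in when it is done.

Besides the shell and the picture viewer there is one more tool, called after ">>>" as name([rows], argument=value, ...), one row to a line, values as JSON. servo_tool: Moves the arm, as the interface text tells. Its arguments: {"type":"object","properties":{"moves":{"type":"array","items":{"type":"object","properties":{"grip":{"type":"number"},"xyz":{"type":"array","items":{"type":"number"}},"spin":{"type":"number"}}}},"grip_force":{"type":"number"}},"required":["moves"]}

```bash
mkdir -p pics; ls; python3 - <<'E'
from bench import ctrl
import cv2
for n in ("scene","top"):
    im=ctrl.snapshot(n); cv2.imwrite(f"pics/{n}0.png",im[:,:,::-1]); print(n,ctrl.camera_model(n))
print(ctrl.get_state(), ctrl.tcp_to_grasp)
E
```

```text
pics
scene {'fovy': 52.098897788463574, 'cx': 319.94776846211136, 'cy': 244.27305886745572, 'xyz': array([0.07899121, 0.66305772, 0.61607557]), 'attitude': array([ 0.14645213, -0.26976271,  0.84004923, -0.4473222 ])}
top {'fovy': 55.07162063671109, 'cx': 316.0151747635715, 'cy': 241.2647736588791, 'xyz': array([ 0.46738937, -0.00427875,  1.09166244]), 'attitude': array([-0.04251556,  0.70720762, -0.70436874,  0.04375499])}
{'time': 0.1, 'qpos': array([-1.46600439e+00,  1.50928459e-01,  1.43791579e+00, -3.74465262e-05,
        1.55382704e+00, -1.33985705e-01]), 'dq': array([-0.000176  , -0.00110319, -0.00218133,  0.00079135, -0.00083364,
       -0.00117297]), 'joint_efforts': array([ 3.70389578e-03, -7.14378691e+01, -5.71801472e+01,  1.91944491e-05,
        7.23589663e-03, -8.45513057e-06]), 'eef_pos': array([ 0.13595028, -0.55847457,  0.23076561]), 'orientation': array([ 0.55571838,  0.4371522 ,  0.55626876, -0.43662352]), 'ft_force': array([-0.22089884, -0.26557555,  0.24266146]), 'torque': array([-0.01265843, -0.03121525,  0.00641716]), 'opening': 0.08550811623791343} 0.0187
```

View pics/top0.png

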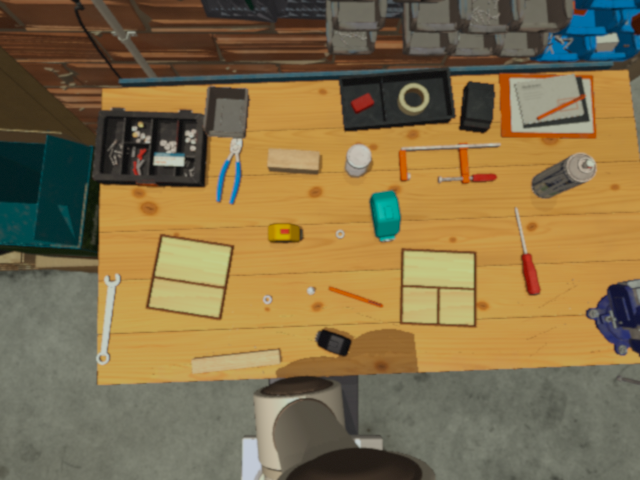

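View pics/scene0.png

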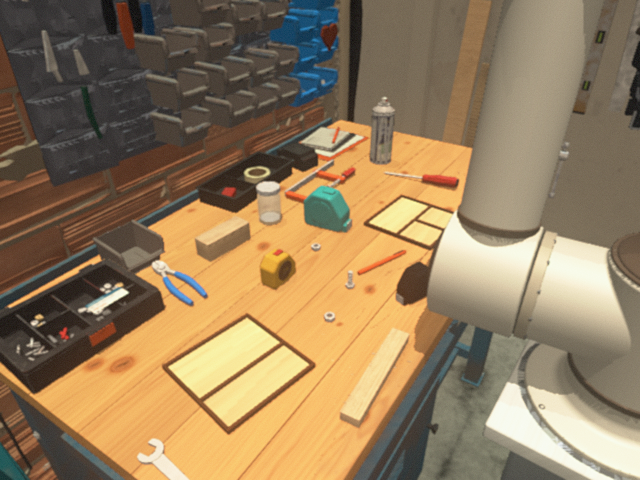

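The top view shows +x up and +y left. tray_two is at about (190,277) and tray_three at (438,288). The measure is at (285,232), the nuts at (340,233) and (267,299), the bolt at (311,290) and the pen at (355,296). Next I'll enlarge.

```bash
cat > h.py <<'E'
import numpy as np, cv2
from bench import ctrl
from scipy.spatial.transform import Rotation as R
def cam(n):
    m=ctrl.camera_model(n); f=240/np.tan(np.radians(m['fovy']/2))
    q=m['attitude']; Rm=R.from_quat([q[1],q[2],q[3],q[0]]).as_matrix()
    return f,m['cx'],m['cy'],m['xyz'],Rm
def unproj(n,u,v,z):
    f,cx,cy,p,Rm=cam(n); d=Rm@np.array([(u-cx)/f,(v-cy)/f,1]); return p+d*(z-p[2])/d[2]
def proj(n,X):
    f,cx,cy,p,Rm=cam(n); c=Rm.T@(np.array(X)-p); return np.array([cx+f*c[0]/c[2],cy+f*c[1]/c[2]])
def crop(src,dst,u0,v0,w,h,s):
    im=cv2.imread(src)[v0:v0+h,u0:u0+w]; im=cv2.resize(im,None,fx=s,fy=s,interpolation=cv2.INTER_CUBIC)
    for u in range((u0+9)//10*10,u0+w,10):
        cv2.line(im,(int((u-u0+.5)*s),0),(int((u-u0+.5)*s),12 if u%50 else 25),(0,0,255),1)
        if u%20==0: cv2.putText(im,str(u),(int((u-u0+.5)*s)-12,38),0,.4,(255,0,0),1)
    for v in range((v0+9)//10*10,v0+h,10):
        cv2.line(im,(0,int((v-v0+.5)*s)),(12,int((v-v0+.5)*s)),(0,0,255),1)
        if v%20==0: cv2.putText(im,str(v),(14,int((v-v0+.5)*s)+4),0,.4,(255,0,0),1)
    cv2.imwrite(dst,im)
E
python3 - <<'E'
from h import *
crop("pics/top0.png","pics/c1.png",140,215,130,110,6)
crop("pics/top0.png","pics/c2.png",255,215,130,100,6)
crop("pics/top0.png","pics/c3.png",385,240,100,95,6)
crop("pics/scene0.png","pics/c4.png",240,230,180,100,4)
E
```

```text
(no output)
```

View pics/c1.png

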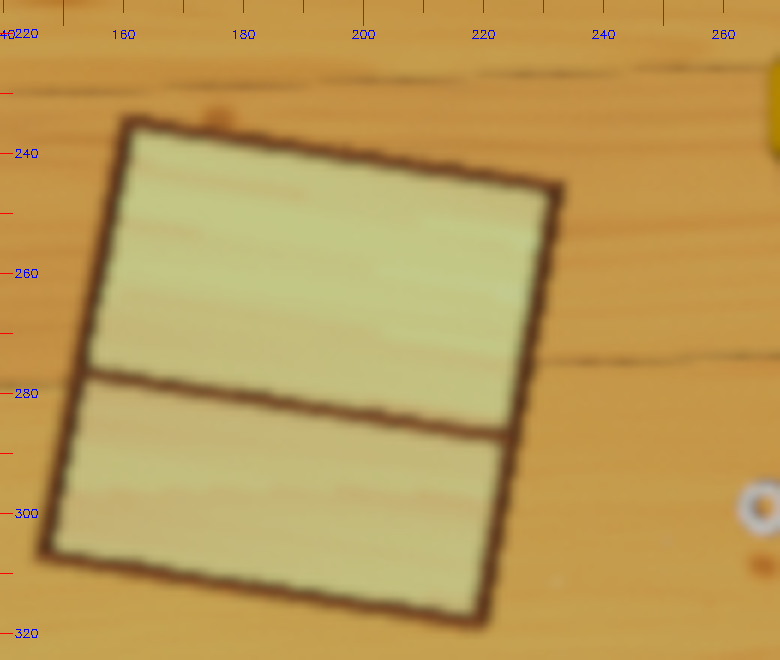

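View pics/c2.png

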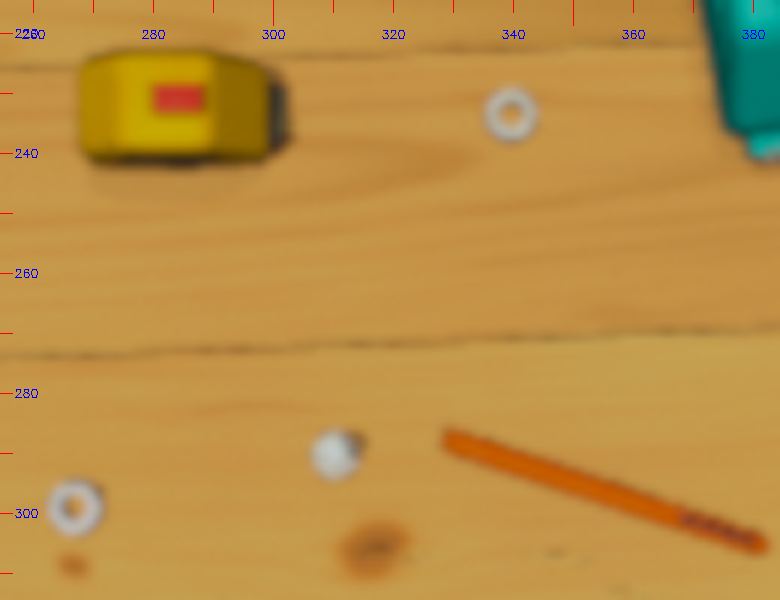

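View pics/c3.png

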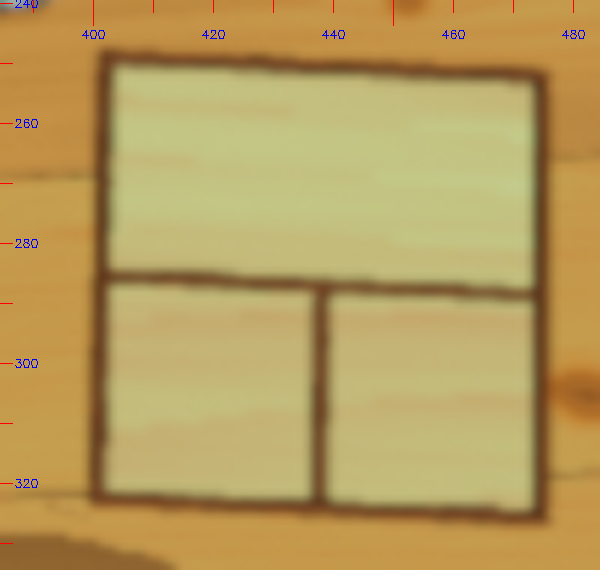

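View pics/c4.png

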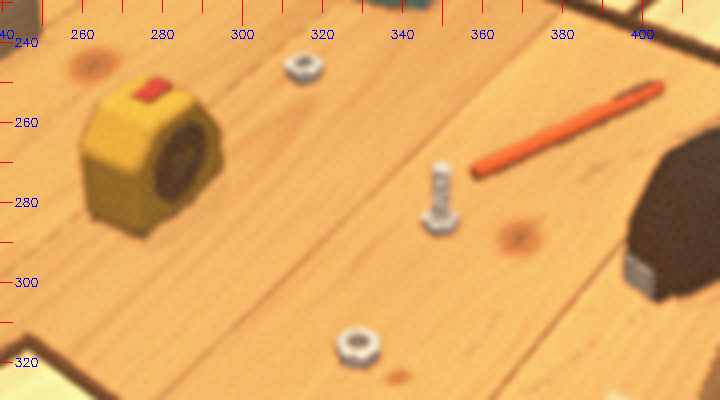

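Hex nuts, bolt, pen and measure are read from the crops. Next I'll compute poses and overlay models on both views.

```bash
cat > est.py <<'E'
from h import *
from scipy.optimize import least_squares
def tray(px,n="top"):
    W=np.array([unproj(n,u,v,.010)[:2] for u,v in px])
    L=np.array([[89,89],[89,-89],[-89,-89],[-89,89]])/1000
    def res(p):
        c,s=np.cos(p[2]),np.sin(p[2]); return ((L@np.array([[c,s],[-s,c]])+p[:2])-W).ravel()
    r=least_squares(res,[*W.mean(0),0]); return r.x, np.abs(r.fun).max()
E
python3 - <<'E'
from est import *
t2=tray([(159.8,233.7),(233.7,245.3),(220.7,319.2),(145.7,307.8)]); t3=tray([(401.2,247.5),(475.7,251.5),(475.7,326.5),(399.8,323.2)])
print("t2",t2,"t3",t3)
print("nutA top",unproj("top",339.7,233.5,.009)," scene",unproj("scene",315,246.2,.009))
print("nutB top",unproj("top",267,299,.009)," scene",unproj("scene",328.8,315.3,.009))
a=unproj("top",329.2,287.8,.005);b=unproj("top",381.5,305.3,.005); print("pen",(a+b)/2,np.hypot(*(a-b)[:2]),np.degrees(np.arctan2(*(a-b)[:2][::-1])))
a=unproj("scene",359,273,.005);b=unproj("scene",404.5,251.5,.005); print("pen",(a+b)/2,np.hypot(*(a-b)[:2]),np.degrees(np.arctan2(*(a-b)[:2][::-1])))
print("bolt", unproj("top",310.3,290,.01),unproj("top",310.3,290,.03), unproj("scene",349.8,271,.037),unproj("scene",349.5,284.5,.004))
print("meas", unproj("top",284.5,231,.066),"scene",unproj("scene",277,252,.066))
for z in (.02,.066):print(unproj("top",267.7,232,z),unproj("top",299.5,232,z),unproj("top",284,223.5,z),unproj("top",284,241,z))
E
```

```text
t2 (array([ 0.51653263,  0.28919583, -0.14668146]), np.float64(0.0018829922997374293)) t3 (array([ 0.49392632, -0.29201928, -0.04108155]), np.float64(0.001891476885957366))
nutA top [ 0.61903626 -0.06209175  0.009     ]  scene [ 0.61473777 -0.05753709  0.009     ]
nutB top [0.46403796 0.10790969 0.009     ]  scene [0.46104974 0.10958596 0.009     ]
pen [ 0.47057435 -0.09850838  0.005     ] 0.12880680228454228 71.78962389091859
pen [ 0.46654364 -0.09700667  0.005     ] 0.1296688128942456 72.11704647875621
bolt [0.48530302 0.00698997 0.01      ] [0.4849718  0.00678161 0.03      ] [0.48321946 0.00619721 0.037     ] [0.48246479 0.00669613 0.004     ]
meas [0.61621375 0.06518625 0.066     ] scene [0.61336792 0.06980287 0.066     ]
[0.62034811 0.1077601  0.02      ] [0.62066101 0.03301106 0.02      ] [0.64073631 0.06969813 0.02      ] [0.59919067 0.06918426 0.02      ]
[0.61378251 0.10295095 0.066     ] [0.61408198 0.03141043 0.066     ] [0.63329557 0.06652275 0.066     ] [0.59353324 0.06603094 0.066     ]
```

```bash
cat >> h.py <<'E'
def st():
    s=ctrl.get_state(); q=s['orientation']; M=R.from_quat([q[1],q[2],q[3],q[0]]).as_matrix()
    j=M[:,2]; print("t %.2f tcp"%s['time'],(s['eef_pos']*1000).round(1),"jaw yaw %.1f"%np.degrees(np.arctan2(j[1],j[0])),"tilt",(M[:,0]).round(3),"open %.1f"%(s['opening']*1000),"F",s['ft_force'].round(1),"q",s['qpos'].round(2))
    return s
E
python3 -c "
from h import *
st()"
```

```text
t 0.10 tcp [ 136.  -558.5  230.8] jaw yaw -76.3 tilt [-0.     0.001 -1.   ] open 85.5 F [-0.2 -0.3  0.2] q [-1.47  0.15  1.44 -0.    1.55 -0.13]
```

>>> servo_tool([
  {"grip": -0.1, "xyz": [30, 41, -5], "spin": 7},
  {"grip": -0.1, "xyz": [30, 41, -5], "spin": 7},
], grip_force=40)

```text
time: 0.27
eef_pos: [0.1842, -0.4914, 0.2207]
orientation: [0.604, 0.367, 0.605, -0.367]
ft_force: [0.6, -0.2, 1.1]
opening: 0.0641
```

```bash
python3 -c "
from h import *
st()"
```

```text
t 0.27 tcp [ 184.2 -491.4  220.7] jaw yaw -62.5 tilt [-0.002  0.002 -1.   ] open 64.1 F [ 0.6 -0.2  1.1] q [-1.36  0.05  1.57 -0.    1.53 -0.27]
```

>>> servo_tool([
  {"grip": -0.1, "xyz": [23, 33, -8], "spin": 7},
  {"grip": -0.1, "xyz": [23, 33, -8], "spin": 7},
  {"grip": -0.1, "xyz": [23, 33, -8], "spin": 7},
  {"grip": -0.1, "xyz": [23, 33, -8], "spin": 7},
  {"grip": -0.1, "xyz": [23, 33, -8], "spin": 7},
  {"grip": -0.1, "xyz": [23, 33, -8], "spin": 7},
  {"grip": -0.1, "xyz": [23, 33, -8], "spin": 2.5},
  {"grip": -0.1, "xyz": [23, 33, -8], "spin": 0},
])

```text
time: 0.93
eef_pos: [0.3678, -0.2197, 0.1542]
orientation: [0.699, 0.1, 0.701, -0.1]
ft_force: [0.5, -0.9, 0.9]
opening: 0.0385
```

```bash
python3 -c "
from h import *
st()"
```

```text
t 0.93 tcp [ 367.8 -219.7  154.2] jaw yaw -16.2 tilt [-0.003  0.001 -1.   ] open 38.5 F [ 0.5 -0.9  0.9] q [-0.72 -0.12  1.87 -0.    1.39 -0.43]
```

>>> servo_tool([
  {"grip": -0.1, "xyz": [24, 30, -15], "spin": -1.8},
  {"grip": -0.1, "xyz": [24, 30, -15], "spin": 0},
  {"grip": -0.1, "xyz": [24, 30, -15], "spin": 0},
  {"grip": -0.1, "xyz": [20, 24, -15], "spin": 0},
  {"grip": -0.1, "xyz": [5, 5, -10], "spin": 0},
  {"grip": -0.1, "xyz": [0, 0, 0], "spin": 0},
])

```text
time: 1.43
eef_pos: [0.467, -0.0902, 0.0813]
orientation: [0.698, 0.109, 0.7, -0.108]
ft_force: [-0.5, -0.3, 0.3]
opening: 0.0382
```

```bash
python3 - <<'E'
from h import *
s=st()
for n in ("scene","top"):
    im=ctrl.snapshot(n); cv2.imwrite(f"pics/{n}1.png",im[:,:,::-1]); print(n,proj(n,s['eef_pos']))
crop("pics/top1.png","pics/a.png",300,230,110,90,6)
crop("pics/scene1.png","pics/b.png",290,180,180,120,4)
E
```

```text
t 1.43 tcp [467.  -90.2  81.3] jaw yaw -17.7 tilt [-0.003  0.001 -1.   ] open 38.2 F [-0.5 -0.3  0.3] q [-0.35  0.05  1.86  0.    1.23 -0.04]
scene [383.07109778 232.88859482]
top [354.51096139 298.09045943]
```

View pics/a.png

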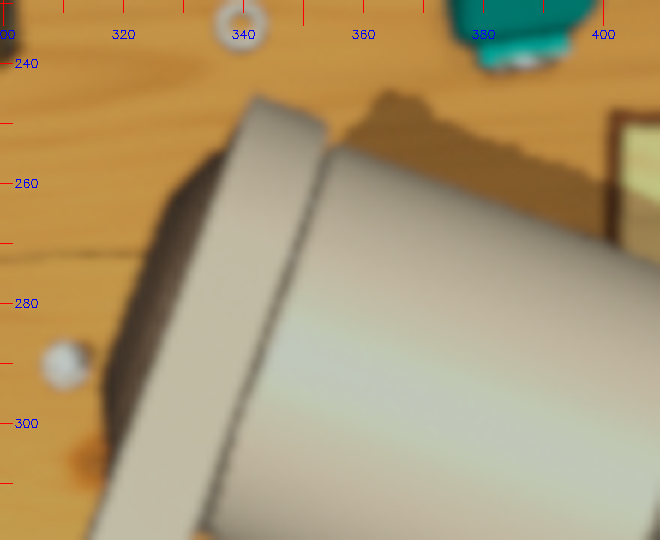

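View pics/b.png

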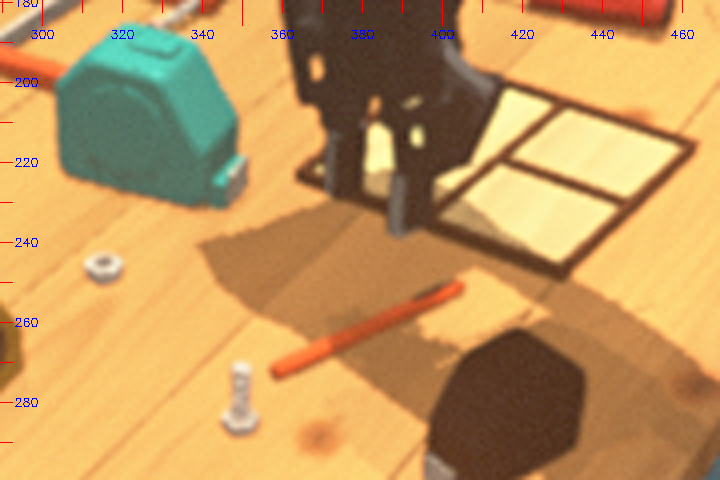

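>>> servo_tool([
  {"grip": -0.1, "xyz": [1, -7.5, -20], "spin": 0},
  {"grip": -0.1, "xyz": [0, 0, -20], "spin": 0},
  {"grip": -0.1, "xyz": [0, 0, -20], "spin": 0},
  {"grip": -0.1, "xyz": [0, 0, -9], "spin": 0},
  {"grip": -0.1, "xyz": [0, 0, -4], "spin": 0},
  {"grip": -0.1, "xyz": [0, 0, 0], "spin": 0},
])

```text
time: 2.03
eef_pos: [0.4672, -0.1074, 0.0139]
orientation: [0.701, 0.111, 0.696, -0.113]
ft_force: [-0.4, 0.8, -0.3]
opening: 0.0383
```

```bash
python3 - <<'E'
from h import *
s=st()
n="scene"
im=ctrl.snapshot(n); cv2.imwrite(f"pics/{n}2.png",im[:,:,::-1]); print(n,proj(n,s['eef_pos']))
crop("pics/scene2.png","pics/b2.png",320,210,120,90,6)
E
```

```text
t 2.03 tcp [ 467.2 -107.4   13.9] jaw yaw -18.2 tilt [ 0.007 -0.004 -1.   ] open 38.3 F [-0.4  0.8 -0.3] q [-0.39  0.13  1.93 -0.    1.07 -0.07]
scene [384.89978242 256.05174873]
```

View pics/b2.png

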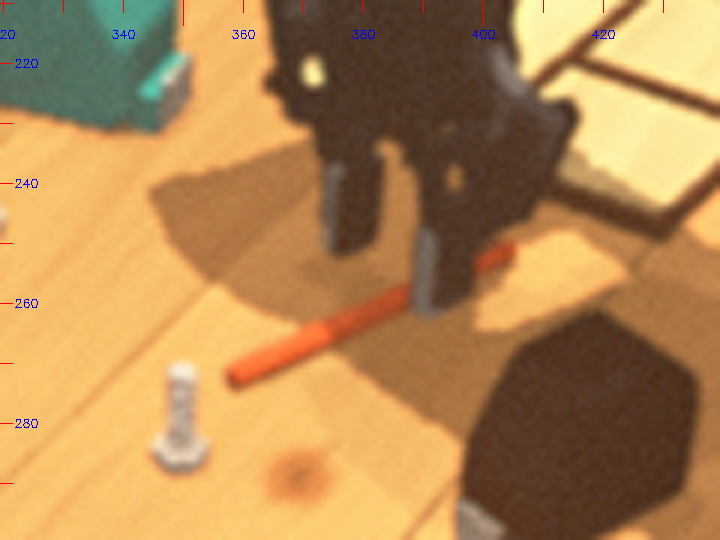

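>>> servo_tool([
  {"grip": -0.1, "xyz": [1, 8, -4], "spin": 0},
  {"grip": -0.1, "xyz": [0, 0, -4], "spin": 0},
  {"grip": -0.1, "xyz": [0, 0, -1], "spin": 0},
  {"grip": -0.1, "xyz": [0, 0, 0], "spin": 0},
])

```text
time: 2.42
eef_pos: [0.4701, -0.0996, 0.0079]
orientation: [0.703, 0.111, 0.694, -0.114]
ft_force: [-0.5, -0.1, 0.2]
opening: 0.0385
```

>>> servo_tool([
  {"grip": -0.1, "xyz": [0, 1, -4], "spin": 0},
  {"grip": -0.1, "xyz": [0, 0, -2], "spin": 0},
  {"grip": -0.85, "xyz": [0, 0, 0], "spin": 0},
  {"grip": -0.85, "xyz": [0, 0, 0], "spin": 0},
  {"grip": -1, "xyz": [0, 0, 0], "spin": 0},
  {"grip": -1, "xyz": [0, 0, 0], "spin": 0},
  {"grip": -1, "xyz": [0, 0, 0], "spin": 0},
  {"grip": -1, "xyz": [0, 0, 0], "spin": 0},
])

```text
time: 3.08
eef_pos: [0.4705, -0.0984, 0.002]
orientation: [0.703, 0.11, 0.694, -0.113]
ft_force: [0.1, -0.3, 0.5]
opening: 0.0084
```

```bash
python3 - <<'E'
from h import *
s=st()
n="scene"
im=ctrl.snapshot(n); cv2.imwrite(f"pics/{n}3.png",im[:,:,::-1]); print(n,proj(n,s['eef_pos']))
crop("pics/scene3.png","pics/b3.png",320,210,120,90,6)
E
```

```text
t 3.08 tcp [470.5 -98.4   2. ] jaw yaw -18.2 tilt [ 0.012 -0.006 -1.   ] open 8.4 F [ 0.1 -0.3  0.5] q [-0.37  0.15  1.94 -0.    1.04 -0.05]
scene [381.05336186 262.11741143]
```

View pics/b3.png

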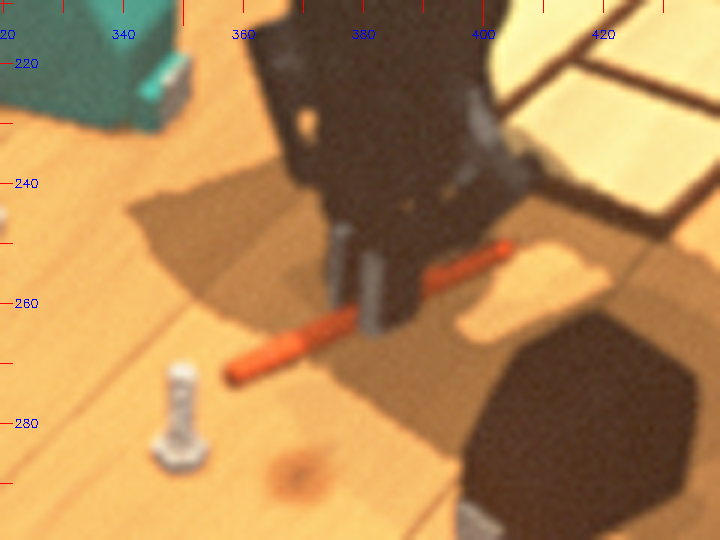

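>>> servo_tool([
  {"grip": -1, "xyz": [0, 0, 10], "spin": 0},
  {"grip": -1, "xyz": [0, 0, 25], "spin": 0},
  {"grip": -1, "xyz": [0, 10, 30], "spin": 0},
  {"grip": -1, "xyz": [0, 20, 20], "spin": 2},
  {"grip": -1, "xyz": [0, 30, 20], "spin": 2},
  {"grip": -1, "xyz": [0, 30, 0], "spin": 2},
])

```text
time: 3.63
eef_pos: [0.4689, -0.0092, 0.1141]
orientation: [0.707, 0.075, 0.699, -0.078]
ft_force: [0.4, -0.0, 1.6]
opening: 0.0079
```

```bash
python3 - <<'E'
from h import *
s=st()
n="scene"
im=ctrl.snapshot(n); cv2.imwrite(f"pics/{n}4.png",im[:,:,::-1]); print(n,proj(n,s['eef_pos']))
crop("pics/scene4.png","pics/b4.png",300,150,160,120,5)
crop("pics/scene0.png","pics/b5.png",155,310,170,125,4)
E
```

```text
t 3.63 tcp [468.9  -9.2 114.1] jaw yaw -12.4 tilt [ 0.011 -0.005 -1.   ] open 7.9 F [ 0.4 -0.   1.6] q [-0.18 -0.01  1.85 -0.    1.29  0.04]
scene [361.86677003 236.75141695]
```

View pics/b4.png

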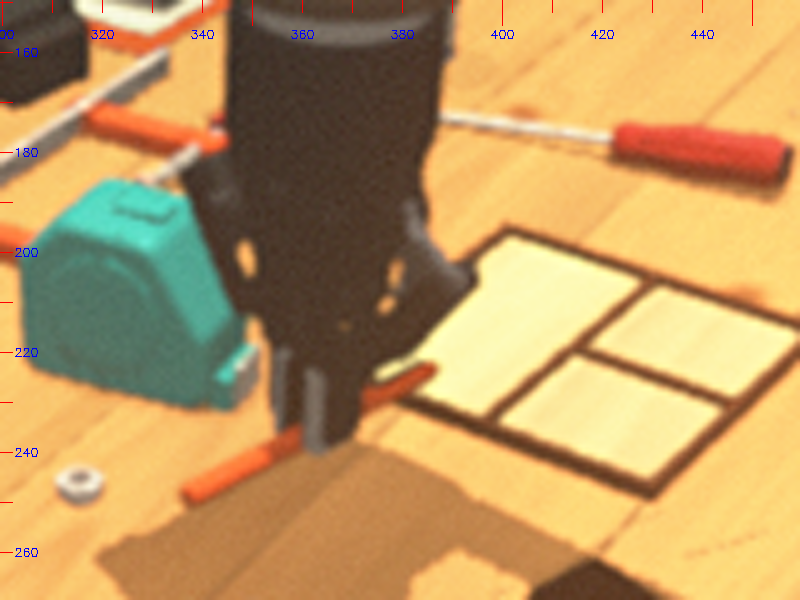

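View pics/b5.png

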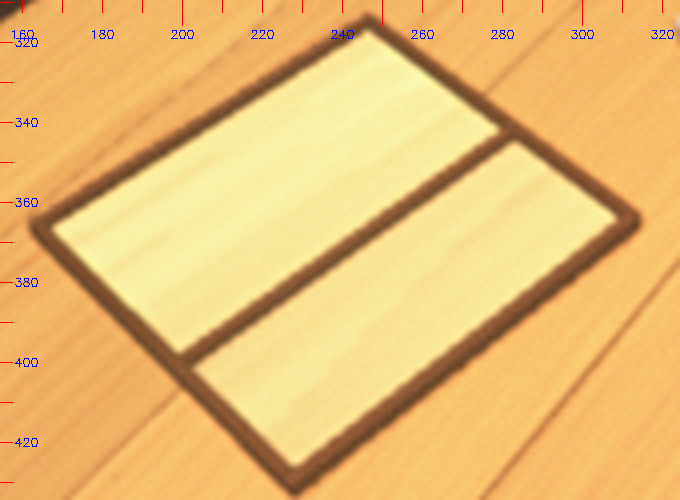

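```bash
python3 - <<'E'
from est import *
t2=tray([(162.3,365),(246.5,313.3),(314.7,363),(228.3,431)],"scene"); print(t2)
crop("pics/scene0.png","pics/b6.png",350,185,130,80,6)
a=unproj("scene",336.8,249,.117);b=unproj("scene",386,223.3,.117); print((a+b)/2,np.hypot(*(a-b)[:2]),np.degrees(np.arctan2(*(a-b)[:2][::-1])))
E
```

```text
(array([ 0.51260743,  0.29206927, -0.14489529]), np.float64(0.002450173765993491))
[ 0.46791842 -0.00916122  0.117     ] 0.1318602394837745 77.55639872562938
```

View pics/b6.png

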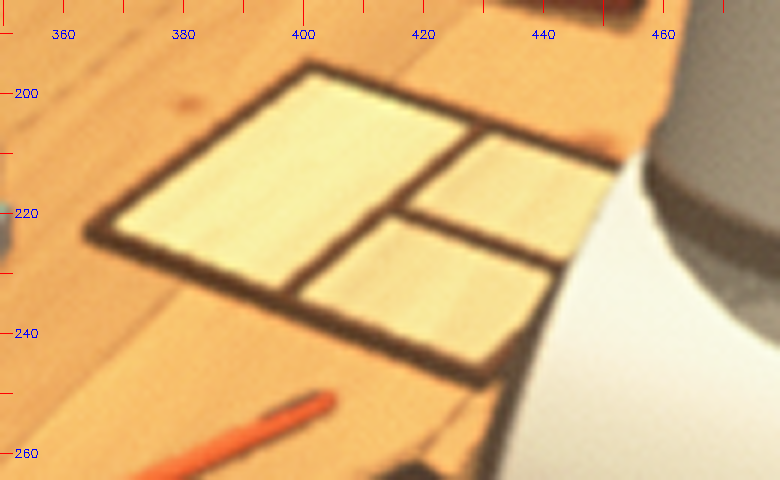

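>>> servo_tool([
  {"grip": -1, "xyz": [0, 38, 0], "spin": 2},
  {"grip": -1, "xyz": [0, 38, 0], "spin": 2},
  {"grip": -1, "xyz": [0, 38, 0], "spin": 0},
  {"grip": -1, "xyz": [0, 38, 0], "spin": 0},
  {"grip": -1, "xyz": [0, 38, 0], "spin": 0},
  {"grip": -1, "xyz": [0, 38, -10], "spin": 0},
  {"grip": -1, "xyz": [0, 34, -15], "spin": 0},
  {"grip": -1, "xyz": [0, 15, -10], "spin": 0},
])

```text
time: 4.35
eef_pos: [0.4673, 0.2828, 0.0869]
orientation: [0.713, 0.051, 0.697, -0.05]
ft_force: [0.4, -0.2, 0.0]
opening: 0.0083
```

```bash
python3 -c "
from h import *
st()"
```

```text
t 4.35 tcp [467.3 282.8  86.9] jaw yaw -8.2 tilt [ 0.022 -0.001 -1.   ] open 8.3 F [ 0.4 -0.2  0. ] q [ 0.41  0.17  1.71 -0.01  1.24  0.55]
```

>>> servo_tool([
  {"grip": -1, "xyz": [-2, 9, -20], "spin": 0},
  {"grip": -1, "xyz": [0, 4, -25], "spin": 0},
  {"grip": -1, "xyz": [0, 0, -15], "spin": 0},
  {"grip": -1, "xyz": [0, 0, -5], "spin": 0},
  {"grip": -1, "xyz": [0, 0, 0], "spin": 0},
])

```text
time: 4.77
eef_pos: [0.4634, 0.3016, 0.0206]
orientation: [0.713, 0.049, 0.698, -0.047]
ft_force: [0.3, -0.5, 0.2]
opening: 0.0083
```

```bash
python3 -c "
from h import *
st()"
```

```text
t 4.77 tcp [463.4 301.6  20.6] jaw yaw -7.8 tilt [ 0.022  0.    -1.   ] open 8.3 F [ 0.3 -0.5  0.2] q [ 0.44  0.26  1.76 -0.01  1.1   0.58]
```

>>> servo_tool([
  {"grip": -1, "xyz": [1, -3, -6], "spin": 0},
  {"grip": -1, "xyz": [0, 0, -5], "spin": 0},
  {"grip": -1, "xyz": [0, 0, -2], "spin": 0},
  {"grip": -1, "xyz": [0, 0, 0], "spin": 0},
])

```text
time: 5.1
eef_pos: [0.4662, 0.2979, 0.0099]
orientation: [0.714, 0.05, 0.697, -0.047]
ft_force: [0.5, 0.7, -0.0]
opening: 0.0083
```

```bash
python3 - <<'E'
from h import *
s=st()
n="scene"
im=ctrl.snapshot(n); cv2.imwrite(f"pics/{n}6.png",im[:,:,::-1])
crop("pics/scene6.png","pics/b7.png",155,310,170,125,4)
E
```

```text
t 5.10 tcp [466.2 297.9   9.9] jaw yaw -7.9 tilt [ 0.025  0.001 -1.   ] open 8.3 F [ 0.5  0.7 -0. ] q [ 0.43  0.27  1.77 -0.01  1.08  0.58]
```

View pics/b7.png

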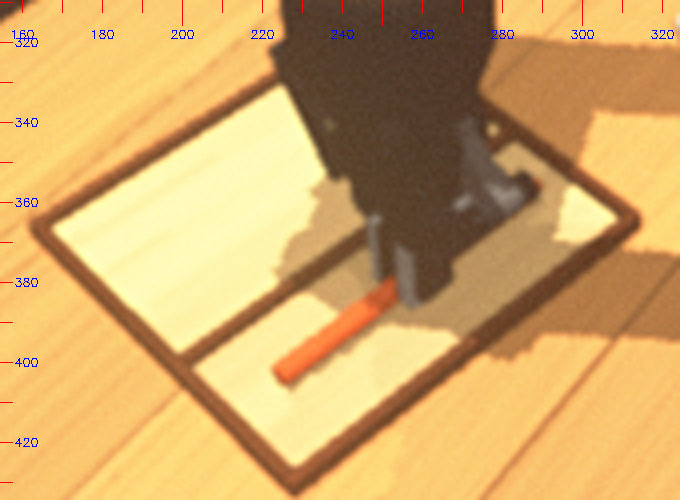

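Pen is in the narrow compartment, lengthways. I'll lower about 3 mm and release.

>>> servo_tool([
  {"grip": -1, "xyz": [0, 0, -3], "spin": 0},
  {"grip": -1, "xyz": [0, 0, -1], "spin": 0},
  {"grip": -0.6, "xyz": [0, 0, 0], "spin": 0},
  {"grip": -0.5, "xyz": [0, 0, 0], "spin": 0},
  {"grip": -0.5, "xyz": [0, 0, 0], "spin": 0},
  {"grip": -0.5, "xyz": [0, 0, 20], "spin": 0},
  {"grip": -0.5, "xyz": [0, 0, 30], "spin": 0},
  {"grip": -0.5, "xyz": [0, 0, 40], "spin": 0},
])

```text
time: 5.82
eef_pos: [0.4629, 0.296, 0.0918]
orientation: [0.711, 0.048, 0.7, -0.049]
ft_force: [0.7, 0.9, -0.0]
opening: 0.0216
```

```bash
python3 - <<'E'
from h import *
s=st()
n="scene"
im=ctrl.snapshot(n); cv2.imwrite(f"pics/{n}7.png",im[:,:,::-1])
crop("pics/scene7.png","pics/b8.png",155,280,190,150,4)
E
```

```text
t 5.82 tcp [462.9 296.   91.8] jaw yaw -7.9 tilt [ 0.015 -0.003 -1.   ] open 21.6 F [ 0.7  0.9 -0. ] q [ 0.43  0.18  1.7  -0.01  1.26  0.58]
```

View pics/b8.png

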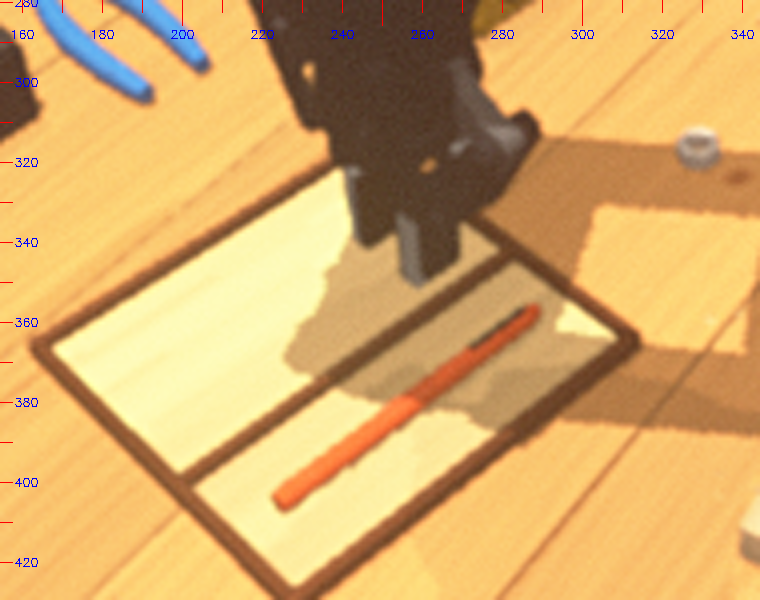

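>>> servo_tool([
  {"grip": -0.2, "xyz": [0, -30, 5], "spin": 0},
  {"grip": -0.2, "xyz": [0, -38, 0], "spin": 0},
  {"grip": -0.2, "xyz": [0, -38, 0], "spin": 0},
  {"grip": -0.2, "xyz": [0, -38, -10], "spin": 0},
  {"grip": -0.2, "xyz": [0, -28, -20], "spin": 0},
  {"grip": -0.2, "xyz": [0, -8, -20], "spin": 0},
  {"grip": -0.2, "xyz": [0, 0, -10], "spin": 0},
  {"grip": -0.2, "xyz": [0, 0, 0], "spin": 0},
])

```text
time: 6.53
eef_pos: [0.4682, 0.1126, 0.0519]
orientation: [0.72, 0.05, 0.691, -0.045]
ft_force: [-1.1, 0.4, 0.0]
opening: 0.0342
```

```bash
python3 - <<'E'
from h import *
s=st()
n="scene"
im=ctrl.snapshot(n); cv2.imwrite(f"pics/{n}8.png",im[:,:,::-1]); print(proj(n,s['eef_pos']))
crop("pics/scene8.png","pics/b9.png",270,240,120,90,6)
E
```

```text
t 6.53 tcp [468.2 112.6  51.9] jaw yaw -7.7 tilt [ 0.041  0.005 -0.999] open 34.2 F [-1.1  0.4  0. ] q [0.07 0.07 1.91 0.   1.12 0.21]
[324.6780417  296.56817226]
```

View pics/b9.png

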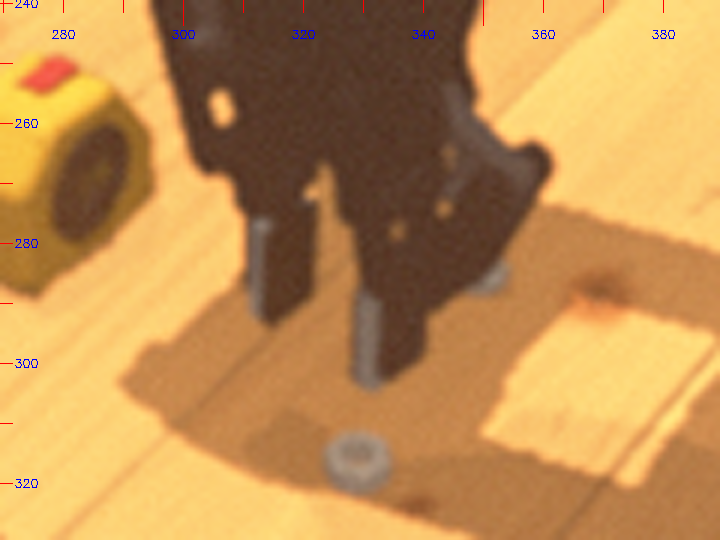

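>>> servo_tool([
  {"grip": -0.2, "xyz": [-5, -3, -15], "spin": 0},
  {"grip": -0.2, "xyz": [-1, -1, -15], "spin": 0},
  {"grip": -0.2, "xyz": [0, 0, -9], "spin": 0},
  {"grip": -0.2, "xyz": [0, 0, -3], "spin": 0},
  {"grip": -0.2, "xyz": [0, 0, 0], "spin": 0},
])

```text
time: 7.0
eef_pos: [0.4652, 0.1137, 0.0136]
orientation: [0.722, 0.049, 0.689, -0.042]
ft_force: [-0.8, 0.3, 0.4]
opening: 0.034
```

```bash
python3 - <<'E'
from h import *
s=st()
n="scene"
im=ctrl.snapshot(n); cv2.imwrite(f"pics/{n}9.png",im[:,:,::-1]); print(proj(n,s['eef_pos']))
crop("pics/scene9.png","pics/b10.png",270,250,120,90,6)
E
```

```text
t 7.00 tcp [465.2 113.7  13.6] jaw yaw -7.4 tilt [ 0.047  0.007 -0.999] open 34.0 F [-0.8  0.3  0.4] q [0.08 0.11 1.96 0.   1.03 0.2 ]
[325.66877885 313.74476631]
```

View pics/b10.png

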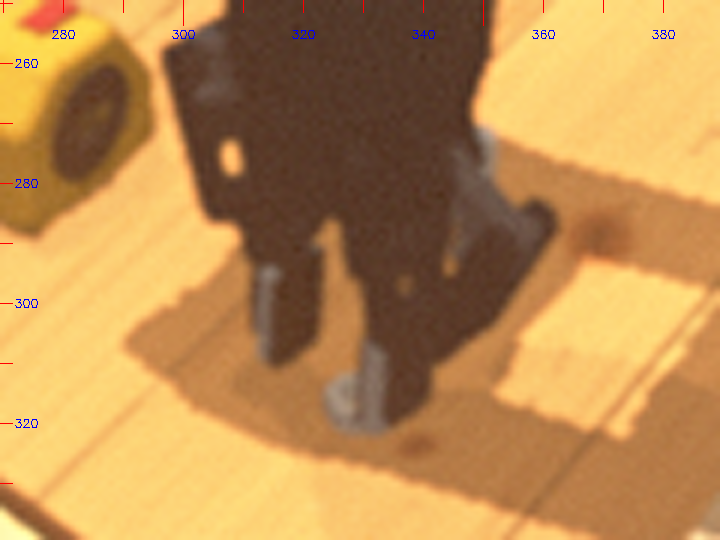

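>>> servo_tool([
  {"grip": 0.0, "xyz": [-3, -4, 0], "spin": 0},
  {"grip": 0.0, "xyz": [-1, -1, -4], "spin": 0},
  {"grip": 0.0, "xyz": [0, 0, -4], "spin": 0},
  {"grip": 0.0, "xyz": [0, 0, -3], "spin": 0},
  {"grip": 0.0, "xyz": [0, 0, 0], "spin": 0},
])

```text
time: 7.47
eef_pos: [0.4624, 0.1089, 0.0045]
orientation: [0.723, 0.049, 0.688, -0.041]
ft_force: [0.1, -0.0, 0.0]
opening: 0.0426
```

```bash
python3 -c "
from h import *
st()"
```

```text
t 7.47 tcp [462.4 108.9   4.5] jaw yaw -7.3 tilt [ 0.051  0.007 -0.999] open 42.6 F [ 0.1 -0.   0. ] q [0.07 0.11 1.98 0.   1.   0.19]
```

>>> servo_tool([
  {"grip": -0.5, "xyz": [0, 0, -2], "spin": 0},
  {"grip": -1, "xyz": [0, 0, 0], "spin": 0},
  {"grip": -1, "xyz": [0, 0, 0], "spin": 0},
  {"grip": -1, "xyz": [0, 0, 0], "spin": 0},
  {"grip": -1, "xyz": [0, 0, 0], "spin": 0},
  {"grip": -1, "xyz": [0, 0, 0], "spin": 0},
])

```text
time: 7.97
eef_pos: [0.4627, 0.1089, 0.0026]
orientation: [0.723, 0.049, 0.688, -0.042]
ft_force: [1.1, 0.4, -0.3]
opening: 0.0168
```

>>> servo_tool([
  {"grip": -1, "xyz": [0, 0, 15], "spin": 0},
  {"grip": -1, "xyz": [0, 0, 30], "spin": 0},
  {"grip": -1, "xyz": [0, 0, 30], "spin": 0},
  {"grip": -1, "xyz": [0, 0, 20], "spin": 0},
])

```text
time: 8.3
eef_pos: [0.4591, 0.1086, 0.0962]
orientation: [0.72, 0.049, 0.691, -0.042]
ft_force: [0.4, 0.5, 0.5]
opening: 0.0169
```

```bash
python3 - <<'E'
from h import *
s=st()
n="scene"
im=ctrl.snapshot(n); cv2.imwrite(f"pics/{n}10.png",im[:,:,::-1]); print(proj(n,s['eef_pos']))
crop("pics/scene10.png","pics/b11.png",270,230,120,90,6)
E
```

```text
t 8.30 tcp [459.1 108.6  96.2] jaw yaw -7.4 tilt [ 0.041  0.007 -0.999] open 16.9 F [0.4 0.5 0.5] q [ 0.07 -0.    1.89  0.    1.22  0.19]
[330.31506063 277.54140707]
```

View pics/b11.png

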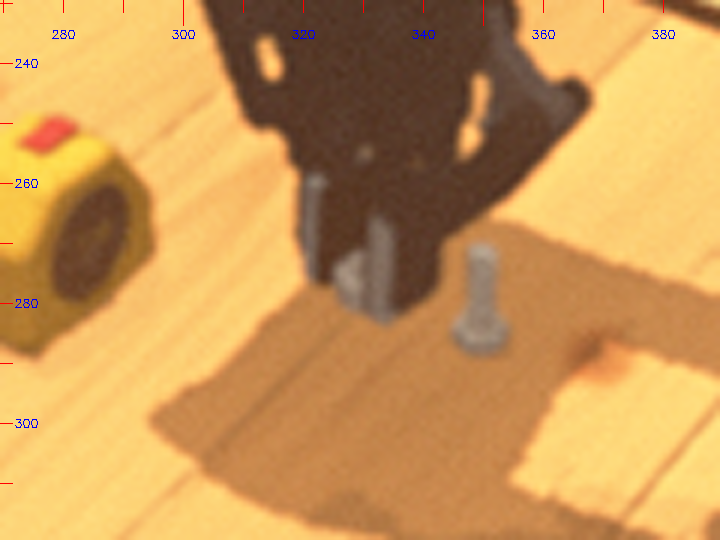

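>>> servo_tool([
  {"grip": -1, "xyz": [0, -25, 15], "spin": 0},
  {"grip": -1, "xyz": [0, -38, 5], "spin": 0},
  {"grip": -1, "xyz": [0, -40, 0], "spin": 0},
  {"grip": -1, "xyz": [-1, -40, 0], "spin": 0},
  {"grip": -1, "xyz": [-1, -40, 0], "spin": 0},
  {"grip": -1, "xyz": [-1, -40, 0], "spin": 0},
  {"grip": -1, "xyz": [-1, -40, 0], "spin": 0},
  {"grip": -1, "xyz": [-1, -30, 0], "spin": 0},
])

```text
time: 9.02
eef_pos: [0.4544, -0.1912, 0.1237]
orientation: [0.725, 0.045, 0.686, -0.038]
ft_force: [1.1, 1.1, 0.2]
opening: 0.0169
```

```bash
python3 -c "
from h import *
st()"
```

```text
t 9.02 tcp [ 454.4 -191.2  123.7] jaw yaw -6.8 tilt [ 0.055  0.007 -0.998] open 16.9 F [1.1 1.1 0.2] q [-0.58  0.01  1.81  0.04  1.28 -0.47]
```

>>> servo_tool([
  {"grip": -1, "xyz": [-1, -25, -20], "spin": 0},
  {"grip": -1, "xyz": [-1, -18, -25], "spin": 0},
  {"grip": -1, "xyz": [0, -8, -25], "spin": 0},
  {"grip": -1, "xyz": [0, 0, -20], "spin": 0},
  {"grip": -1, "xyz": [0, 0, -5], "spin": 0},
  {"grip": -1, "xyz": [0, 0, 0], "spin": 0},
])

```text
time: 9.52
eef_pos: [0.4507, -0.253, 0.0251]
orientation: [0.726, 0.047, 0.685, -0.042]
ft_force: [0.1, 0.9, 0.3]
opening: 0.0169
```

```bash
python3 -c "
from h import *
st()"
```

```text
t 9.52 tcp [ 450.7 -253.    25.1] jaw yaw -7.3 tilt [ 0.057  0.003 -0.998] open 16.9 F [0.1 0.9 0.3] q [-0.68  0.17  1.86  0.04  1.07 -0.58]
```

>>> servo_tool([
  {"grip": -1, "xyz": [0, 6, -8], "spin": 0},
  {"grip": -1, "xyz": [0, 0, -6], "spin": 0},
  {"grip": -1, "xyz": [0, 0, -3], "spin": 0},
  {"grip": -1, "xyz": [0, 0, 0], "spin": 0},
])

```text
time: 9.85
eef_pos: [0.4521, -0.2457, 0.0093]
orientation: [0.726, 0.046, 0.684, -0.042]
ft_force: [-0.1, 0.2, -0.4]
opening: 0.0166
```

```bash
python3 - <<'E'
from h import *
s=st()
n="scene"
im=ctrl.snapshot(n); cv2.imwrite(f"pics/{n}11.png",im[:,:,::-1]); print(proj(n,s['eef_pos']))
crop("pics/scene11.png","pics/b12.png",350,170,120,90,6)
E
```

```text
t 9.85 tcp [ 452.1 -245.7    9.3] jaw yaw -7.2 tilt [ 0.06   0.001 -0.998] open 16.6 F [-0.1  0.2 -0.4] q [-0.67  0.18  1.88  0.04  1.03 -0.57]
[420.24451752 231.67298905]
```

View pics/b12.png

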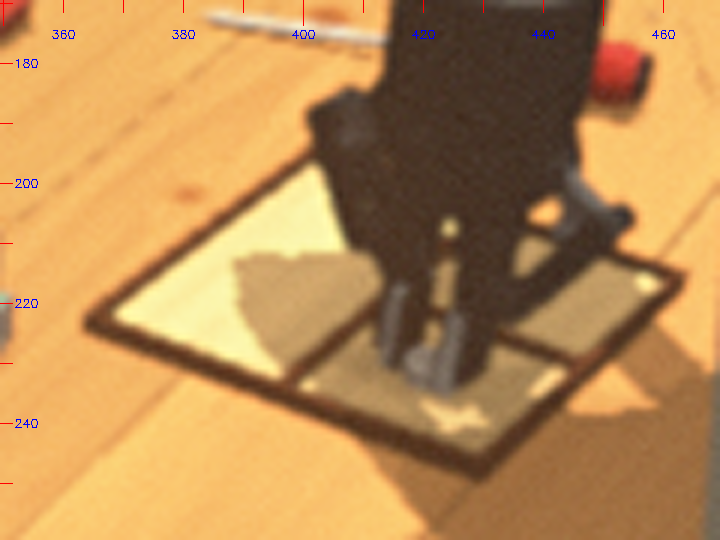

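>>> servo_tool([
  {"grip": -1, "xyz": [0, 0, -2], "spin": 0},
  {"grip": -0.3, "xyz": [0, 0, 0], "spin": 0},
  {"grip": -0.3, "xyz": [0, 0, 0], "spin": 0},
  {"grip": -0.3, "xyz": [0, 0, 0], "spin": 0},
  {"grip": -0.3, "xyz": [0, 0, 20], "spin": 0},
  {"grip": -0.3, "xyz": [0, 0, 40], "spin": 0},
  {"grip": -0.3, "xyz": [0, 0, 40], "spin": 0},
  {"grip": -0.3, "xyz": [0, 0, 20], "spin": 0},
])

```text
time: 10.57
eef_pos: [0.4501, -0.2439, 0.1289]
orientation: [0.725, 0.047, 0.686, -0.041]
ft_force: [0.4, -0.1, 1.2]
opening: 0.0301
```

```bash
python3 - <<'E'
from h import *
s=st()
n="scene"
im=ctrl.snapshot(n); cv2.imwrite(f"pics/{n}12.png",im[:,:,::-1]); print(proj(n,s['eef_pos']))
crop("pics/scene12.png","pics/b13.png",350,170,120,90,6)
E
```

```text
t 10.57 tcp [ 450.1 -243.9  128.9] jaw yaw -7.1 tilt [ 0.055  0.005 -0.998] open 30.1 F [ 0.4 -0.1  1.2] q [-0.67  0.05  1.76  0.04  1.29 -0.56]
[426.73570058 185.60105389]
```

View pics/b13.png

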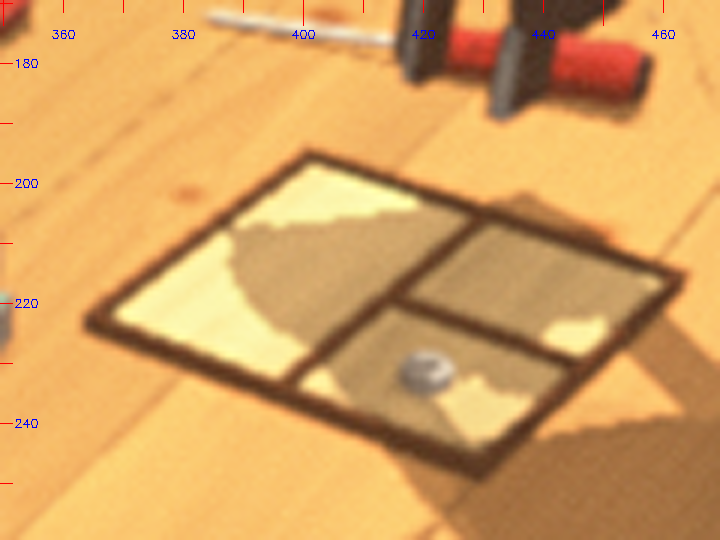

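>>> servo_tool([
  {"grip": 0, "xyz": [20, 22, 0], "spin": 0},
  {"grip": 0, "xyz": [26, 28, 0], "spin": 0},
  {"grip": 0, "xyz": [26, 28, 0], "spin": 0},
  {"grip": 0, "xyz": [26, 28, 0], "spin": 0},
  {"grip": 0, "xyz": [26, 28, 0], "spin": 0},
  {"grip": 0, "xyz": [22, 24, 0], "spin": 0},
  {"grip": 0, "xyz": [10, 12, -10], "spin": 0},
  {"grip": 0, "xyz": [0, 0, -10], "spin": 0},
])

```text
time: 11.28
eef_pos: [0.6149, -0.0681, 0.1184]
orientation: [0.73, 0.046, 0.681, -0.045]
ft_force: [0.4, 0.4, -0.3]
opening: 0.0425
```

```bash
python3 - <<'E'
from est import *
st()
print(tray([(363.5,223),(401.2,194.2),(464.2,215.3),(430.2,248.3)],"scene"))
print(unproj("scene",420.3,231,.013))
E
```

```text
t 11.28 tcp [614.9 -68.1 118.4] jaw yaw -7.4 tilt [ 0.069 -0.003 -0.998] open 42.5 F [ 0.4  0.4 -0.3] q [-0.24  0.26  1.54  0.01  1.27 -0.12]
(array([ 0.488305  , -0.28819135, -0.0357075 ]), np.float64(0.002280333649035571))
[ 0.45095525 -0.24278629  0.013     ]
```

>>> servo_tool([
  {"grip": 0, "xyz": [2, 7, -25], "spin": 0},
  {"grip": 0, "xyz": [0, 2, -35], "spin": 0},
  {"grip": 0, "xyz": [0, 0, -25], "spin": 0},
  {"grip": 0, "xyz": [0, 0, -8], "spin": 0},
  {"grip": 0, "xyz": [0, 0, 0], "spin": 0},
])

```text
time: 11.7
eef_pos: [0.6158, -0.0587, 0.0203]
orientation: [0.73, 0.045, 0.681, -0.045]
ft_force: [0.0, -0.5, 0.3]
opening: 0.0428
```

```bash
python3 - <<'E'
from h import *
s=st()
n="scene"
im=ctrl.snapshot(n); cv2.imwrite(f"pics/{n}13.png",im[:,:,::-1]); print(proj(n,s['eef_pos']))
crop("pics/scene13.png","pics/b14.png",260,190,120,90,6)
E
```

```text
t 11.70 tcp [615.8 -58.7  20.3] jaw yaw -7.3 tilt [ 0.069 -0.004 -0.998] open 42.8 F [ 0.  -0.5  0.3] q [-0.23  0.35  1.64  0.01  1.08 -0.1 ]
[314.87042348 241.56251801]
```

View pics/b14.png

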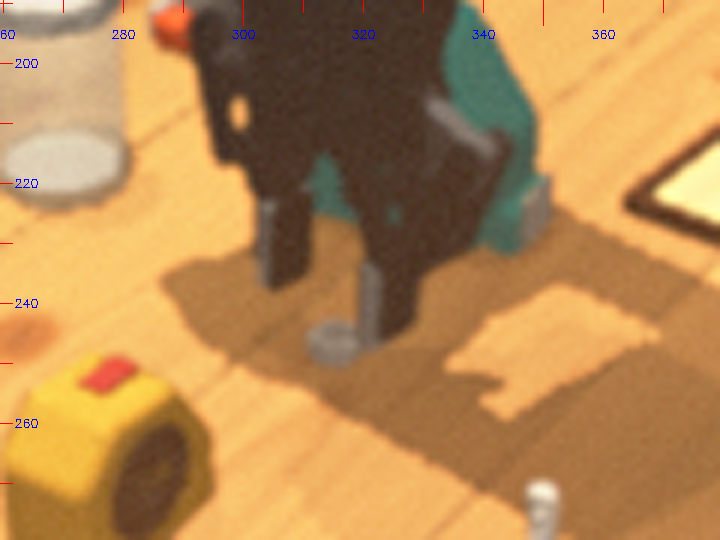

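>>> servo_tool([
  {"grip": 0, "xyz": [0, 0, -8], "spin": 0},
  {"grip": 0, "xyz": [0, 0, -6], "spin": 0},
  {"grip": 0, "xyz": [0, 0, -2], "spin": 0},
  {"grip": -0.5, "xyz": [0, 0, -1], "spin": 0},
  {"grip": -1, "xyz": [0, 0, 0], "spin": 0},
  {"grip": -1, "xyz": [0, 0, 0], "spin": 0},
  {"grip": -1, "xyz": [0, 0, 0], "spin": 0},
  {"grip": -1, "xyz": [0, 0, 0], "spin": 0},
])

```text
time: 12.42
eef_pos: [0.6197, -0.0611, 0.0106]
orientation: [0.734, 0.045, 0.677, -0.046]
ft_force: [-0.3, -1.3, -0.2]
opening: -0.0003
```

```bash
python3 -c "
from h import *
st()"
```

```text
t 12.42 tcp [619.7 -61.1  10.6] jaw yaw -7.4 tilt [ 0.08  -0.006 -0.997] open -0.3 F [-0.3 -1.3 -0.2] q [-0.23  0.36  1.65  0.01  1.05 -0.11]
```

>>> servo_tool([
  {"grip": -1, "xyz": [0, 0, 20], "spin": 0},
  {"grip": 0, "xyz": [-2, 0, 20], "spin": 0},
  {"grip": 0, "xyz": [0, 0, 0], "spin": 0},
])

```text
time: 12.67
eef_pos: [0.6172, -0.0609, 0.0515]
orientation: [0.733, 0.045, 0.677, -0.046]
ft_force: [-0.0, -0.1, 0.5]
opening: 0.0235
```

```bash
python3 - <<'E'
from h import *
s=st()
n="scene"
im=ctrl.snapshot(n); cv2.imwrite(f"pics/{n}14.png",im[:,:,::-1]); print(proj(n,s['eef_pos']))
crop("pics/scene14.png","pics/b15.png",260,190,120,90,6)
E
```

```text
t 12.67 tcp [617.2 -60.9  51.5] jaw yaw -7.4 tilt [ 0.079 -0.006 -0.997] open 23.5 F [-0.  -0.1  0.5] q [-0.23  0.31  1.62  0.01  1.13 -0.1 ]
[314.81622884 228.87015861]
```

View pics/b15.png

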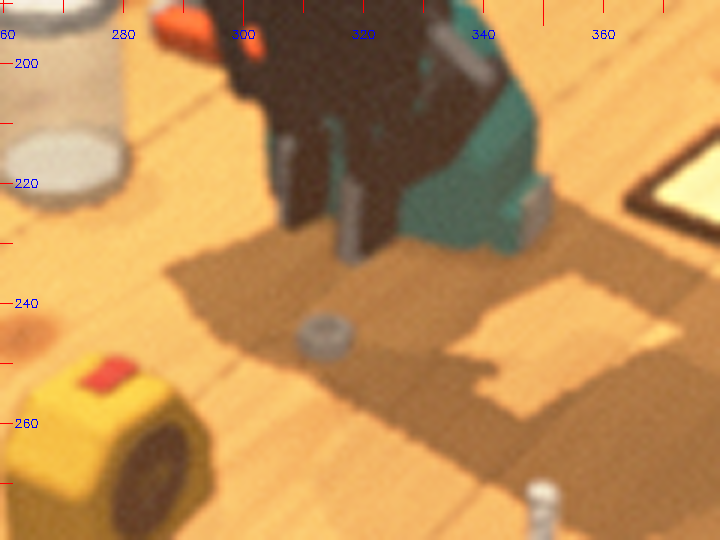

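```bash
python3 - <<'E'
from h import *
print(unproj("scene",313.7,244.8,.009))
E
```

```text
[ 0.62036337 -0.060339    0.009     ]
```

>>> servo_tool([
  {"grip": 0, "xyz": [0, 0, -20], "spin": 0},
  {"grip": 0, "xyz": [0, 0, -15], "spin": 0},
  {"grip": 0, "xyz": [0, 0, -8], "spin": 0},
  {"grip": 0, "xyz": [0, 0, 0], "spin": 0},
])

```text
time: 13.05
eef_pos: [0.617, -0.0608, 0.0055]
orientation: [0.733, 0.045, 0.677, -0.046]
ft_force: [0.4, 0.6, 0.3]
opening: 0.0426
```

```bash
python3 -c "
from h import *
st()"
```

```text
t 13.05 tcp [617.  -60.8   5.5] jaw yaw -7.4 tilt [ 0.08  -0.006 -0.997] open 42.6 F [0.4 0.6 0.3] q [-0.23  0.36  1.66  0.01  1.04 -0.11]
```

>>> servo_tool([
  {"grip": 0, "xyz": [4, 0, -2], "spin": 0},
  {"grip": 0, "xyz": [0, 0, -1.5], "spin": 0},
  {"grip": 0, "xyz": [0, 0, 0], "spin": 0},
])

```text
time: 13.3
eef_pos: [0.6214, -0.0607, 0.0017]
orientation: [0.733, 0.045, 0.677, -0.046]
ft_force: [-0.4, -0.4, 0.5]
opening: 0.0427
```

```bash
python3 -c "
from h import *
st()"
```

```text
t 13.30 tcp [621.4 -60.7   1.7] jaw yaw -7.4 tilt [ 0.079 -0.006 -0.997] open 42.7 F [-0.4 -0.4  0.5] q [-0.23  0.38  1.65  0.01  1.04 -0.1 ]
```

>>> servo_tool([
  {"grip": -0.5, "xyz": [0, 0, 0], "spin": 0},
  {"grip": -0.5, "xyz": [0, 0, 0], "spin": 0},
  {"grip": -1, "xyz": [0, 0, 0], "spin": 0},
  {"grip": -1, "xyz": [0, 0, 0], "spin": 0},
  {"grip": -1, "xyz": [0, 0, 0], "spin": 0},
  {"grip": -1, "xyz": [0, 0, 0], "spin": 0},
])

```text
time: 13.8
eef_pos: [0.6224, -0.0609, 0.0036]
orientation: [0.734, 0.045, 0.676, -0.046]
ft_force: [0.6, -0.3, -0.7]
opening: 0.0173
```

```bash
python3 -c "
from h import *
st()"
```

```text
t 13.80 tcp [622.4 -60.9   3.6] jaw yaw -7.4 tilt [ 0.081 -0.007 -0.997] open 17.3 F [ 0.6 -0.3 -0.7] q [-0.23  0.37  1.64  0.01  1.04 -0.1 ]
```

>>> servo_tool([
  {"grip": -1, "xyz": [0, 0, 20], "spin": 0},
  {"grip": -1, "xyz": [-10, 0, 40], "spin": 0},
  {"grip": -1, "xyz": [-25, 0, 30], "spin": 0},
  {"grip": -1, "xyz": [-35, 0, 20], "spin": 0},
  {"grip": -1, "xyz": [-35, -20, 10], "spin": 0},
  {"grip": -1, "xyz": [-22, -34, 0], "spin": 0},
  {"grip": -1, "xyz": [-14, -38, 0], "spin": 0},
  {"grip": -1, "xyz": [-10, -38, 0], "spin": 0},
])

```text
time: 14.47
eef_pos: [0.4652, -0.1878, 0.1284]
orientation: [0.734, 0.041, 0.676, -0.043]
ft_force: [2.0, -0.9, 1.4]
opening: 0.0173
```

```bash
python3 - <<'E'
from h import *
s=st()
n="scene"
im=ctrl.snapshot(n); cv2.imwrite(f"pics/{n}16.png",im[:,:,::-1]); print(proj(n,s['eef_pos']))
u,v=proj(n,s['eef_pos']).astype(int)
crop("pics/scene16.png","pics/b16.png",u-60,v-50,120,90,6)
E
```

```text
t 14.47 tcp [ 465.2 -187.8  128.4] jaw yaw -6.8 tilt [ 0.082 -0.007 -0.997] open 17.3 F [ 2.  -0.9  1.4] q [-0.56  0.    1.81  0.04  1.26 -0.45]
[408.44691488 193.8832621 ]
```

View pics/b16.png

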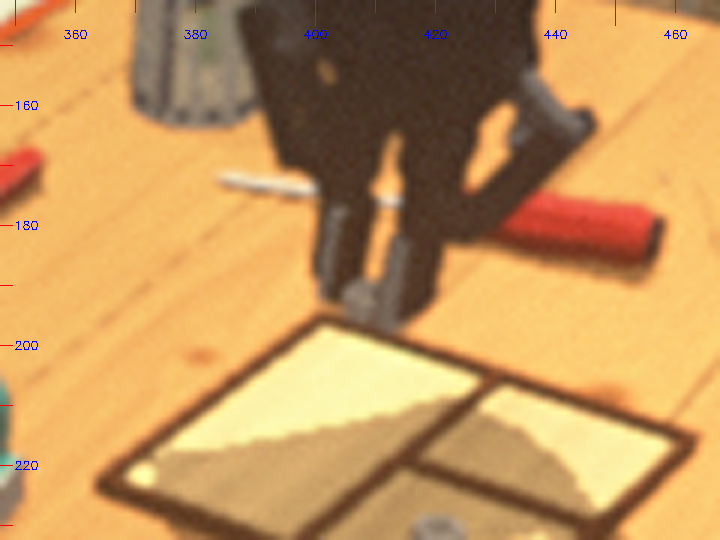

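>>> servo_tool([
  {"grip": -1, "xyz": [-6, -36, 0], "spin": 0},
  {"grip": -1, "xyz": [-6, -36, 0], "spin": 0},
  {"grip": -1, "xyz": [-3, -33, 0], "spin": 0},
  {"grip": -1, "xyz": [0, -22, -15], "spin": 0},
  {"grip": -1, "xyz": [0, -6, -25], "spin": 0},
  {"grip": -1, "xyz": [0, 0, -30], "spin": 0},
  {"grip": -1, "xyz": [0, 0, -20], "spin": 0},
  {"grip": -1, "xyz": [0, 0, 0], "spin": 0},
])

```text
time: 15.18
eef_pos: [0.4458, -0.337, 0.0384]
orientation: [0.736, 0.042, 0.674, -0.05]
ft_force: [0.1, 1.0, -0.6]
opening: 0.0175
```

```bash
python3 -c "
from h import *
st()"
```

```text
t 15.18 tcp [ 445.8 -337.    38.4] jaw yaw -7.4 tilt [ 0.088 -0.016 -0.996] open 17.5 F [ 0.1  1.  -0.6] q [-0.82  0.21  1.78  0.06  1.08 -0.71]
```

>>> servo_tool([
  {"grip": -1, "xyz": [0, 4, -10], "spin": 0},
  {"grip": -1, "xyz": [0, 1, -10], "spin": 0},
  {"grip": -1, "xyz": [0, 0, -7], "spin": 0},
  {"grip": -1, "xyz": [0, 0, 0], "spin": 0},
])

```text
time: 15.52
eef_pos: [0.4466, -0.3316, 0.0115]
orientation: [0.737, 0.042, 0.673, -0.05]
ft_force: [-0.1, 0.1, -0.5]
opening: 0.0173
```

```bash
python3 - <<'E'
from h import *
s=st()
n="scene"
im=ctrl.snapshot(n); cv2.imwrite(f"pics/{n}17.png",im[:,:,::-1]); print(proj(n,s['eef_pos']))
u,v=proj(n,s['eef_pos']).astype(int)
crop("pics/scene17.png","pics/b17.png",u-60,v-50,120,90,6)
E
```

```text
t 15.52 tcp [ 446.6 -331.6   11.5] jaw yaw -7.4 tilt [ 0.089 -0.017 -0.996] open 17.3 F [-0.1  0.1 -0.5] q [-0.81  0.24  1.81  0.06  1.02 -0.71]
[438.30862665 216.03963075]
```

View pics/b17.png

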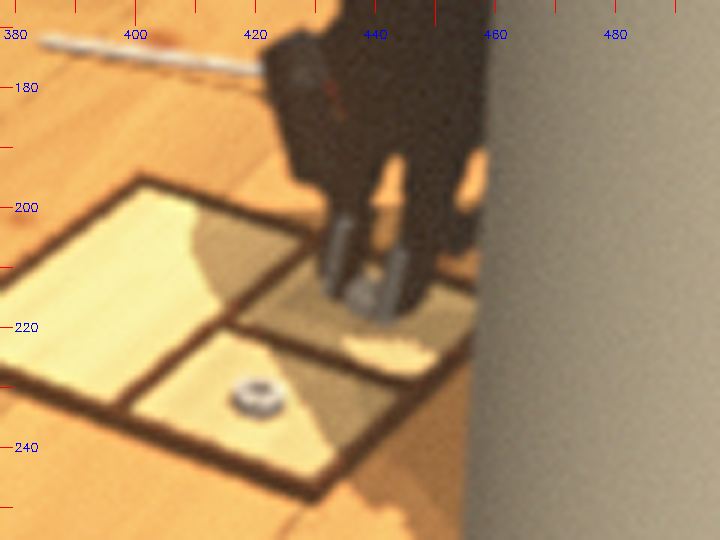

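>>> servo_tool([
  {"grip": -1, "xyz": [0, 0, -3], "spin": 0},
  {"grip": -1, "xyz": [0, 0, 0], "spin": 0},
  {"grip": -0.3, "xyz": [0, 0, 0], "spin": 0},
  {"grip": -0.3, "xyz": [0, 0, 0], "spin": 0},
  {"grip": -0.3, "xyz": [0, 0, 0], "spin": 0},
  {"grip": -0.3, "xyz": [0, 0, 25], "spin": 0},
  {"grip": -0.3, "xyz": [0, 0, 41], "spin": 0},
  {"grip": -0.3, "xyz": [0, 0, 41], "spin": 0},
])

```text
time: 16.23
eef_pos: [0.4447, -0.3293, 0.1139]
orientation: [0.734, 0.044, 0.676, -0.047]
ft_force: [0.9, -0.9, 0.8]
opening: 0.0299
```

```bash
python3 -c "
from h import *
st()"
```

```text
t 16.23 tcp [ 444.7 -329.3  113.9] jaw yaw -7.4 tilt [ 0.083 -0.011 -0.997] open 29.9 F [ 0.9 -0.9  0.8] q [-0.81  0.13  1.71  0.06  1.24 -0.69]
```

>>> servo_tool([
  {"grip": 0, "xyz": [3, 24, 0], "spin": 0},
  {"grip": 0, "xyz": [3, 25, 0], "spin": 0},
  {"grip": 0, "xyz": [3, 25, 0], "spin": 0},
  {"grip": 0, "xyz": [3, 25, 0], "spin": 0},
  {"grip": 0, "xyz": [3, 25, 0], "spin": 0},
  {"grip": 0, "xyz": [3, 25, 0], "spin": 0},
  {"grip": 0, "xyz": [3, 25, 0], "spin": 0},
  {"grip": 0, "xyz": [3, 25, 0], "spin": 0},
])

```text
time: 16.9
eef_pos: [0.4712, -0.1298, 0.127]
orientation: [0.739, 0.042, 0.67, -0.054]
ft_force: [-1.0, -1.1, -0.8]
opening: 0.043
```

>>> servo_tool([
  {"grip": 0, "xyz": [3, 25, 0], "spin": 0},
  {"grip": 0, "xyz": [3, 25, 0], "spin": 0},
  {"grip": 0, "xyz": [3, 25, 0], "spin": 0},
  {"grip": 0, "xyz": [3, 25, 0], "spin": 0},
  {"grip": 0, "xyz": [2, 12, 0], "spin": 0},
  {"grip": 0, "xyz": [0, 0, 0], "spin": 0},
])

```text
time: 17.4
eef_pos: [0.4854, -0.0085, 0.1292]
orientation: [0.741, 0.041, 0.668, -0.053]
ft_force: [0.2, -1.2, 0.1]
opening: 0.0427
```

```bash
python3 - <<'E'
from h import *
s=st()
n="scene"
im=ctrl.snapshot(n); cv2.imwrite(f"pics/{n}18.png",im[:,:,::-1]); print(proj(n,s['eef_pos']))
crop("pics/scene18.png","pics/b18.png",300,190,160,110,5)
E
```

```text
t 17.40 tcp [485.4  -8.5 129.2] jaw yaw -7.6 tilt [ 0.101 -0.024 -0.995] open 42.7 F [ 0.2 -1.2  0.1] q [-0.17 -0.05  1.86 -0.01  1.23 -0.04]
[354.54398261 227.41154302]
```

View pics/b18.png

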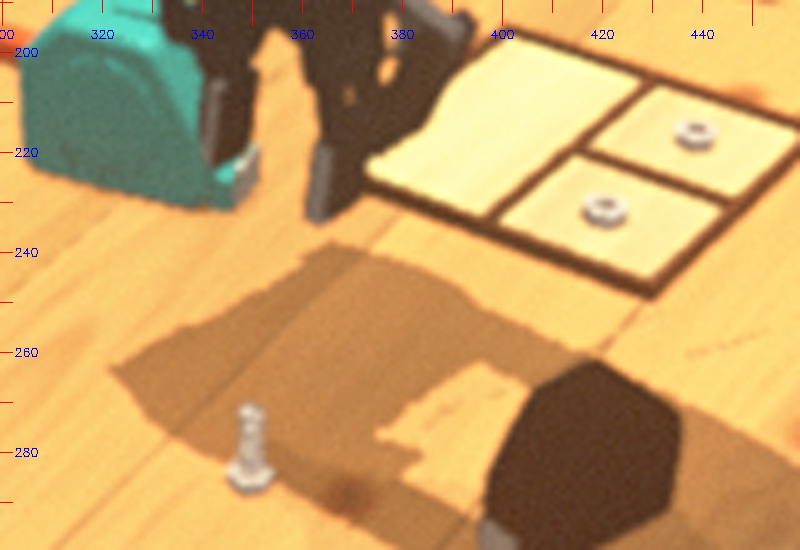

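>>> servo_tool([
  {"grip": 0, "xyz": [0, 0, 0], "spin": 0},
])

```text
time: 17.53
eef_pos: [0.4853, -0.0096, 0.1293]
orientation: [0.741, 0.04, 0.668, -0.053]
ft_force: [0.3, -0.2, 1.0]
opening: 0.0426
```

```bash
python3 -c "
from h import *
st()"
```

```text
t 17.53 tcp [485.3  -9.6 129.3] jaw yaw -7.6 tilt [ 0.101 -0.025 -0.995] open 42.6 F [ 0.3 -0.2  1. ] q [-0.17 -0.05  1.86 -0.01  1.23 -0.04]
```

>>> servo_tool([
  {"grip": 0, "xyz": [-40, 0, 0], "spin": 0},
  {"grip": 0, "xyz": [-40, 0, 0], "spin": 0},
  {"grip": 0, "xyz": [0, 0, 0], "spin": 0},
  {"grip": 0, "xyz": [0, 0, 0], "spin": 0},
])

```text
time: 17.87
eef_pos: [0.4023, -0.0126, 0.1272]
orientation: [0.74, 0.041, 0.67, -0.054]
ft_force: [1.0, 0.6, 0.6]
opening: 0.0425
```

```bash
python3 -c "
from h import *
st()"
```

```text
t 17.87 tcp [402.3 -12.6 127.2] jaw yaw -7.7 tilt [ 0.097 -0.025 -0.995] open 42.5 F [1.  0.6 0.6] q [-0.22 -0.23  2.02 -0.    1.25 -0.08]
```

>>> servo_tool([
  {"grip": 0, "xyz": [20, 0, 0], "spin": 0},
  {"grip": 0, "xyz": [20, 0, 0], "spin": 0},
  {"grip": 0, "xyz": [20, 0, 0], "spin": 0},
  {"grip": 0, "xyz": [10, 0, 0], "spin": 0},
  {"grip": 0, "xyz": [0, 0, 0], "spin": 0},
  {"grip": 0, "xyz": [0, 0, 0], "spin": 0},
])

```text
time: 18.37
eef_pos: [0.4763, -0.017, 0.128]
orientation: [0.74, 0.043, 0.669, -0.057]
ft_force: [-0.9, -0.4, 0.2]
opening: 0.0426
```

```bash
python3 -c "
from h import *
st()"
```

```text
t 18.37 tcp [476.3 -17.  128. ] jaw yaw -8.0 tilt [ 0.099 -0.027 -0.995] open 42.6 F [-0.9 -0.4  0.2] q [-0.19 -0.06  1.88 -0.01  1.23 -0.05]
```

>>> servo_tool([
  {"grip": 0, "xyz": [0, 0, 41], "spin": 0},
  {"grip": 0, "xyz": [0, 0, 41], "spin": 0},
  {"grip": 0, "xyz": [0, 0, 41], "spin": 0},
  {"grip": 0, "xyz": [0, 0, 41], "spin": 0},
  {"grip": 0, "xyz": [0, 0, 41], "spin": 0},
  {"grip": 0, "xyz": [0, 0, 41], "spin": 0},
  {"grip": 0, "xyz": [0, 0, 0], "spin": 0},
])

```text
time: 18.95
eef_pos: [0.4661, -0.0173, 0.3794]
orientation: [0.737, 0.043, 0.672, -0.057]
ft_force: [0.6, -1.0, 1.0]
opening: 0.0426
```

```bash
python3 -c "
from h import *
st()"
```

```text
t 18.95 tcp [466.1 -17.3 379.4] jaw yaw -8.1 tilt [ 0.09  -0.026 -0.996] open 42.6 F [ 0.6 -1.   1. ] q [-0.2  -0.15  1.44 -0.01  1.75 -0.06]
```

>>> servo_tool([
  {"grip": 0, "xyz": [0, 0, 0], "spin": 0},
])

```text
time: 19.03
eef_pos: [0.4657, -0.0175, 0.3807]
orientation: [0.737, 0.043, 0.672, -0.057]
ft_force: [-0.2, -1.1, -1.3]
opening: 0.0427
```

```bash
python3 -c "
from h import *
st()"
```

```text
t 19.03 tcp [465.7 -17.5 380.7] jaw yaw -8.1 tilt [ 0.091 -0.026 -0.995] open 42.7 F [-0.2 -1.1 -1.3] q [-0.2  -0.15  1.44 -0.01  1.75 -0.06]
```

>>> servo_tool([
  {"grip": 0, "xyz": [0, 0, -20], "spin": 0},
  {"grip": 0, "xyz": [0, 0, -20], "spin": 0},
  {"grip": 0, "xyz": [0, 0, -20], "spin": 0},
  {"grip": 0, "xyz": [0, 0, -20], "spin": 0},
  {"grip": 0, "xyz": [0, 0, -20], "spin": 0},
  {"grip": 0, "xyz": [0, 0, -20], "spin": 0},
  {"grip": 0, "xyz": [0, 0, -20], "spin": 0},
  {"grip": 0, "xyz": [0, 0, -10], "spin": 0},
])

```text
time: 19.7
eef_pos: [0.4596, -0.018, 0.2223]
orientation: [0.738, 0.044, 0.671, -0.058]
ft_force: [-0.5, 0.2, -0.5]
opening: 0.0425
```

```bash
python3 -c "
from h import *
st()"
```

```text
t 19.70 tcp [459.6 -18.  222.3] jaw yaw -8.2 tilt [ 0.092 -0.027 -0.995] open 42.5 F [-0.5  0.2 -0.5] q [-0.2  -0.15  1.76 -0.01  1.44 -0.06]
```

>>> servo_tool([
  {"grip": 0, "xyz": [8, 8, -20], "spin": 0},
  {"grip": 0, "xyz": [8, 8, -20], "spin": 0},
  {"grip": 0, "xyz": [8, 8, -20], "spin": 0},
  {"grip": 0, "xyz": [2, 2, -20], "spin": 0},
  {"grip": 0, "xyz": [0, 0, -20], "spin": 0},
  {"grip": 0, "xyz": [0, 0, -20], "spin": 0},
  {"grip": 0, "xyz": [0, 0, -15], "spin": 0},
  {"grip": 0, "xyz": [0, 0, 0], "spin": 0},
])

```text
time: 20.37
eef_pos: [0.4808, 0.0089, 0.0774]
orientation: [0.736, 0.044, 0.674, -0.058]
ft_force: [-0.7, 0.4, -0.7]
opening: 0.0428
```

```bash
python3 - <<'E'
from h import *
s=st()
n="scene"
im=ctrl.snapshot(n); cv2.imwrite(f"pics/{n}19.png",im[:,:,::-1]); print(proj(n,s['eef_pos']))
crop("pics/scene19.png","pics/b19.png",290,210,120,90,6)
E
```

```text
t 20.37 tcp [480.8   8.9  77.4] jaw yaw -8.3 tilt [ 0.086 -0.026 -0.996] open 42.8 F [-0.7  0.4 -0.7] q [-0.13  0.01  1.92 -0.02  1.13  0.02]
[350.72235081 255.18140775]
```

View pics/b19.png

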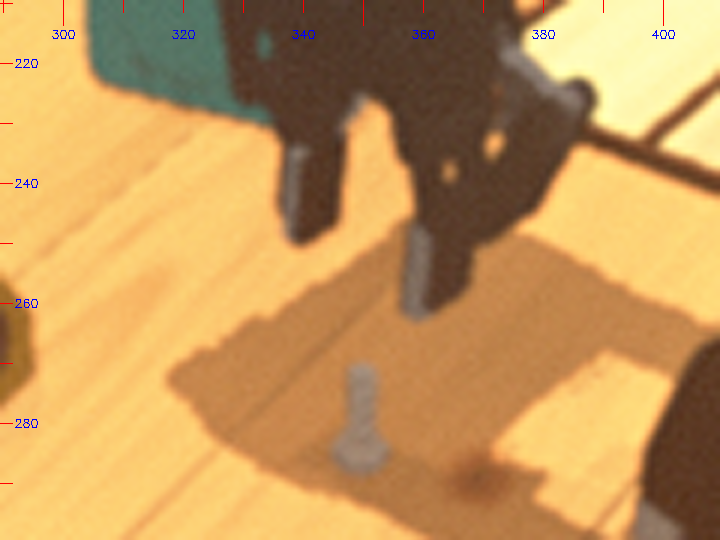

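>>> servo_tool([
  {"grip": 0, "xyz": [3, -2, -12], "spin": 0},
  {"grip": 0, "xyz": [0, 0, -15], "spin": 0},
  {"grip": 0, "xyz": [0, 0, -15], "spin": 0},
  {"grip": 0, "xyz": [0, 0, -12], "spin": 0},
  {"grip": 0, "xyz": [0, 0, -4], "spin": 0},
  {"grip": 0, "xyz": [0, 0, 0], "spin": 0},
])

```text
time: 20.92
eef_pos: [0.4871, 0.0058, 0.0262]
orientation: [0.739, 0.044, 0.67, -0.059]
ft_force: [0.0, -0.6, 0.0]
opening: 0.0427
```

```bash
python3 - <<'E'
from h import *
s=st()
n="scene"
im=ctrl.snapshot(n); cv2.imwrite(f"pics/{n}20.png",im[:,:,::-1]); print(proj(n,s['eef_pos']))
crop("pics/scene20.png","pics/b20.png",290,220,120,90,6)
E
```

```text
t 20.92 tcp [487.1   5.8  26.2] jaw yaw -8.3 tilt [ 0.095 -0.028 -0.995] open 42.7 F [ 0.  -0.6  0. ] q [-0.14  0.08  1.96 -0.02  1.    0.02]
[348.11614169 274.58267516]
```

View pics/b20.png

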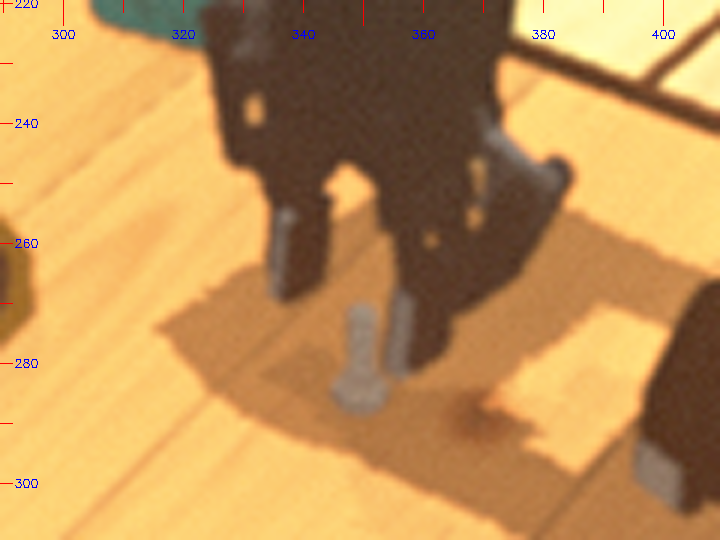

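>>> servo_tool([
  {"grip": 0, "xyz": [-4, 1, -8], "spin": 0},
  {"grip": 0, "xyz": [0, 0, -6], "spin": 0},
  {"grip": 0, "xyz": [0, 0, -2], "spin": 0},
  {"grip": 0, "xyz": [0, 0, 0], "spin": 0},
])

```text
time: 21.3
eef_pos: [0.4843, 0.0066, 0.0124]
orientation: [0.74, 0.044, 0.668, -0.059]
ft_force: [-0.1, 0.4, -0.8]
opening: 0.0429
```

```bash
python3 -c "
from h import *
st()"
```

```text
t 21.30 tcp [484.3   6.6  12.4] jaw yaw -8.3 tilt [ 0.1   -0.028 -0.995] open 42.9 F [-0.1  0.4 -0.8] q [-0.14  0.09  1.99 -0.02  0.96  0.02]
```

Close on the thread.

>>> servo_tool([
  {"grip": -0.5, "xyz": [0, 0, 0], "spin": 0},
  {"grip": -0.5, "xyz": [0, 0, 0], "spin": 0},
  {"grip": -1, "xyz": [0, 0, 0], "spin": 0},
  {"grip": -1, "xyz": [0, 0, 0], "spin": 0},
  {"grip": -1, "xyz": [0, 0, 0], "spin": 0},
  {"grip": -1, "xyz": [0, 0, 0], "spin": 0},
])

```text
time: 21.8
eef_pos: [0.4849, 0.0066, 0.0132]
orientation: [0.741, 0.044, 0.668, -0.059]
ft_force: [0.5, -0.4, -0.9]
opening: 0.0131
```

```bash
python3 - <<'E'
from h import *
s=st()
n="scene"
im=ctrl.snapshot(n); cv2.imwrite(f"pics/{n}21.png",im[:,:,::-1]); print(proj(n,s['eef_pos']))
crop("pics/scene21.png","pics/b21.png",290,220,120,90,6)
E
```

```text
t 21.80 tcp [484.9   6.6  13.2] jaw yaw -8.3 tilt [ 0.101 -0.029 -0.994] open 13.1 F [ 0.5 -0.4 -0.9] q [-0.14  0.09  1.98 -0.02  0.96  0.02]
[348.63692247 280.41462785]
```

View pics/b21.png

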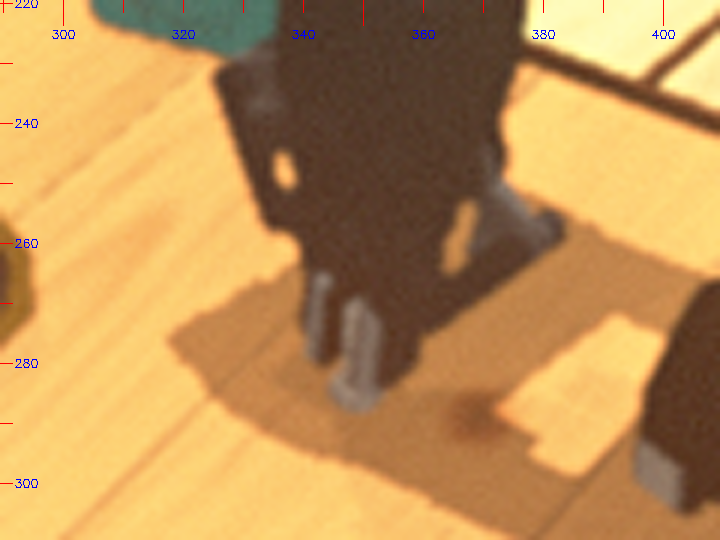

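>>> servo_tool([
  {"grip": -1, "xyz": [0, 0, 10], "spin": 0},
  {"grip": -1, "xyz": [0, 0, 20], "spin": 0},
  {"grip": -1, "xyz": [0, 0, 30], "spin": 0},
  {"grip": -1, "xyz": [0, 0, 30], "spin": 0},
  {"grip": -1, "xyz": [0, 0, 0], "spin": 0},
], grip_force=60)

```text
time: 22.27
eef_pos: [0.4829, 0.0069, 0.1078]
orientation: [0.739, 0.044, 0.669, -0.059]
ft_force: [0.4, 0.5, -0.4]
opening: 0.0119
```

```bash
python3 - <<'E'
from h import *
s=st()
n="scene"
im=ctrl.snapshot(n); cv2.imwrite(f"pics/{n}22.png",im[:,:,::-1]); print(proj(n,s['eef_pos']))
crop("pics/scene22.png","pics/b22.png",290,190,120,90,6)
E
```

```text
t 22.27 tcp [482.9   6.9 107.8] jaw yaw -8.3 tilt [ 0.097 -0.028 -0.995] open 11.9 F [ 0.4  0.5 -0.4] q [-0.14 -0.03  1.89 -0.02  1.18  0.01]
[350.86848159 241.03070706]
```

View pics/b22.png

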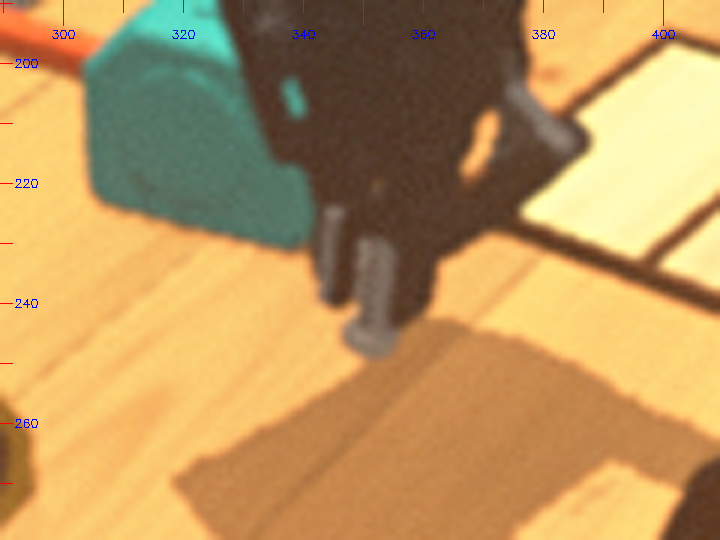

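>>> servo_tool([
  {"grip": -1, "xyz": [0, -15, 0], "spin": 0},
  {"grip": -1, "xyz": [3, -24, 0], "spin": 0},
  {"grip": -1, "xyz": [3, -25, 0], "spin": 0},
  {"grip": -1, "xyz": [3, -25, 0], "spin": 0},
  {"grip": -1, "xyz": [4, -25, 0], "spin": 0},
  {"grip": -1, "xyz": [4, -25, 0], "spin": 0},
  {"grip": -1, "xyz": [4, -25, 0], "spin": 0},
  {"grip": -1, "xyz": [4, -25, 0], "spin": 0},
])

```text
time: 22.98
eef_pos: [0.5047, -0.1851, 0.1038]
orientation: [0.738, 0.043, 0.671, -0.055]
ft_force: [-0.4, 0.6, 0.4]
opening: 0.0122
```

```bash
python3 -c "
from h import *
st()"
```

```text
t 22.98 tcp [ 504.7 -185.1  103.8] jaw yaw -7.9 tilt [ 0.093 -0.025 -0.995] open 12.2 F [-0.4  0.6  0.4] q [-0.51  0.09  1.77  0.03  1.19 -0.38]
```

>>> servo_tool([
  {"grip": -1, "xyz": [4, -25, 0], "spin": 0},
  {"grip": -1, "xyz": [4, -25, 0], "spin": 0},
  {"grip": -1, "xyz": [4, -25, 0], "spin": 0},
  {"grip": -1, "xyz": [3, -18, 0], "spin": 0},
  {"grip": -1, "xyz": [0, -5, 0], "spin": 0},
  {"grip": -1, "xyz": [0, 0, 0], "spin": 0},
])

```text
time: 23.48
eef_pos: [0.5176, -0.2916, 0.0992]
orientation: [0.736, 0.045, 0.673, -0.056]
ft_force: [0.5, -0.1, -0.3]
opening: 0.0122
```

```bash
python3 -c "
from h import *
st()"
```

```text
t 23.48 tcp [ 517.6 -291.6   99.2] jaw yaw -8.2 tilt [ 0.088 -0.022 -0.996] open 12.2 F [ 0.5 -0.1 -0.3] q [-0.66  0.21  1.64  0.04  1.21 -0.53]
```

>>> servo_tool([
  {"grip": -1, "xyz": [8, 0, -10], "spin": 0},
  {"grip": -1, "xyz": [7, 0, -20], "spin": 0},
  {"grip": -1, "xyz": [1, 0, -20], "spin": 0},
  {"grip": -1, "xyz": [0, 0, -12], "spin": 0},
  {"grip": -1, "xyz": [0, 0, -6], "spin": 0},
  {"grip": -1, "xyz": [0, 0, 0], "spin": 0},
])

```text
time: 23.98
eef_pos: [0.5353, -0.2851, 0.0251]
orientation: [0.736, 0.045, 0.674, -0.054]
ft_force: [0.1, 0.6, -0.6]
opening: 0.012
```

```bash
python3 - <<'E'
from h import *
s=st()
n="scene"
im=ctrl.snapshot(n); cv2.imwrite(f"pics/{n}23.png",im[:,:,::-1]); print(proj(n,s['eef_pos']))
crop("pics/scene23.png","pics/b23.png",350,160,120,90,6)
E
```

```text
t 23.98 tcp [ 535.3 -285.1   25.1] jaw yaw -8.0 tilt [ 0.087 -0.02  -0.996] open 12.0 F [ 0.1  0.6 -0.6] q [-0.64  0.31  1.68  0.04  1.07 -0.51]
[396.92465412 208.41665015]
```

View pics/b23.png

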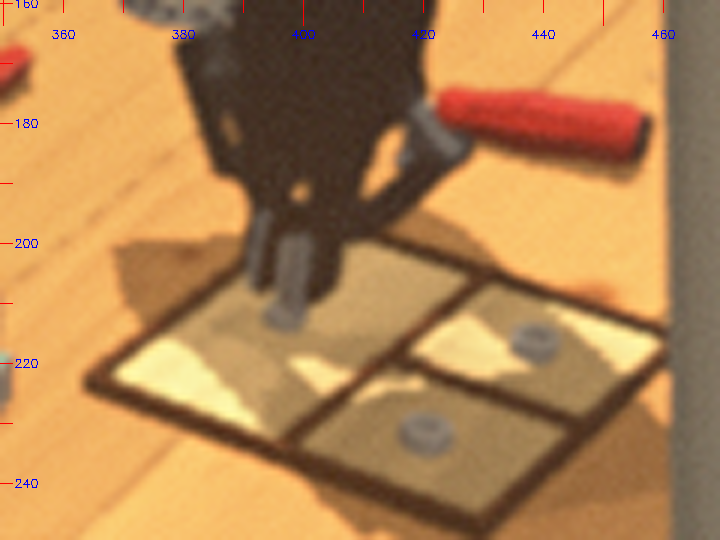

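>>> servo_tool([
  {"grip": -1, "xyz": [-1, -5, -3], "spin": 0},
  {"grip": -1, "xyz": [0, -1, -2], "spin": 0},
  {"grip": -1, "xyz": [0, 0, 0], "spin": 0},
  {"grip": -1, "xyz": [0, 0, 0], "spin": 0},
])

```text
time: 24.37
eef_pos: [0.5355, -0.2914, 0.0226]
orientation: [0.737, 0.044, 0.672, -0.055]
ft_force: [-1.0, -0.1, 0.4]
opening: 0.0121
```

```bash
python3 - <<'E'
from h import *
s=st()
n="scene"
im=ctrl.snapshot(n); cv2.imwrite(f"pics/{n}24.png",im[:,:,::-1]); print(proj(n,s['eef_pos']))
crop("pics/scene24.png","pics/b24.png",370,180,70,55,10)
E
```

```text
t 24.37 tcp [ 535.5 -291.4   22.6] jaw yaw -8.0 tilt [ 0.09  -0.022 -0.996] open 12.1 F [-1.  -0.1  0.4] q [-0.64  0.32  1.68  0.04  1.06 -0.52]
[397.99651483 208.19493328]
```

View pics/b24.png

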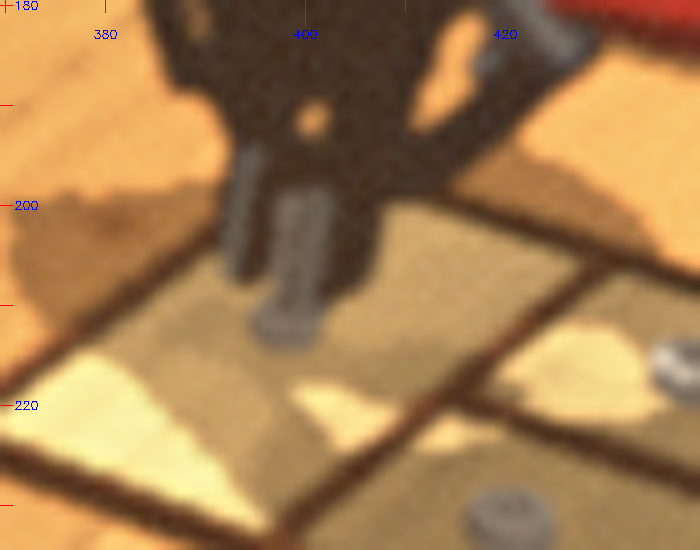

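>>> servo_tool([
  {"grip": -1, "xyz": [0, 0, -2.5], "spin": 0},
  {"grip": -1, "xyz": [0, 0, 0], "spin": 0},
])

```text
time: 24.58
eef_pos: [0.5358, -0.2918, 0.0208]
orientation: [0.737, 0.044, 0.672, -0.055]
ft_force: [0.4, -0.3, -0.7]
opening: 0.012
```

>>> servo_tool([
  {"grip": -1, "xyz": [0, 0, -2], "spin": 0},
  {"grip": -1, "xyz": [0, 0, 0], "spin": 0},
])

```text
time: 24.75
eef_pos: [0.5358, -0.2919, 0.0189]
orientation: [0.737, 0.044, 0.672, -0.055]
ft_force: [0.6, -1.3, -1.1]
opening: 0.0125
```

>>> servo_tool([
  {"grip": -1, "xyz": [0, 0, -1], "spin": 0},
  {"grip": -1, "xyz": [0, 0, 0], "spin": 0},
])

```text
time: 24.92
eef_pos: [0.5358, -0.2919, 0.0177]
orientation: [0.737, 0.044, 0.672, -0.055]
ft_force: [0.6, -0.2, -0.7]
opening: 0.0124
```

>>> servo_tool([
  {"grip": -0.68, "xyz": [0, 0, 0], "spin": 0},
  {"grip": -0.6, "xyz": [0, 0, 0], "spin": 0},
  {"grip": -0.4, "xyz": [0, 0, 0], "spin": 0},
  {"grip": -0.2, "xyz": [0, 0, 0], "spin": 0},
  {"grip": 0, "xyz": [0, 0, 0], "spin": 0},
  {"grip": 0, "xyz": [0, 0, 0], "spin": 0},
])

```text
time: 25.42
eef_pos: [0.5359, -0.2919, 0.0178]
orientation: [0.737, 0.044, 0.672, -0.055]
ft_force: [0.5, 0.1, 0.5]
opening: 0.0428
```

```bash
python3 - <<'E'
from h import *
s=st()
n="scene"
im=ctrl.snapshot(n); cv2.imwrite(f"pics/{n}25.png",im[:,:,::-1]); print(proj(n,s['eef_pos']))
crop("pics/scene25.png","pics/b25.png",370,180,70,55,10)
E
```

```text
t 25.42 tcp [ 535.9 -291.9   17.8] jaw yaw -8.0 tilt [ 0.091 -0.023 -0.996] open 42.8 F [0.5 0.1 0.5] q [-0.64  0.33  1.68  0.04  1.05 -0.52]
[397.79028736 209.79357534]
```

View pics/b25.png

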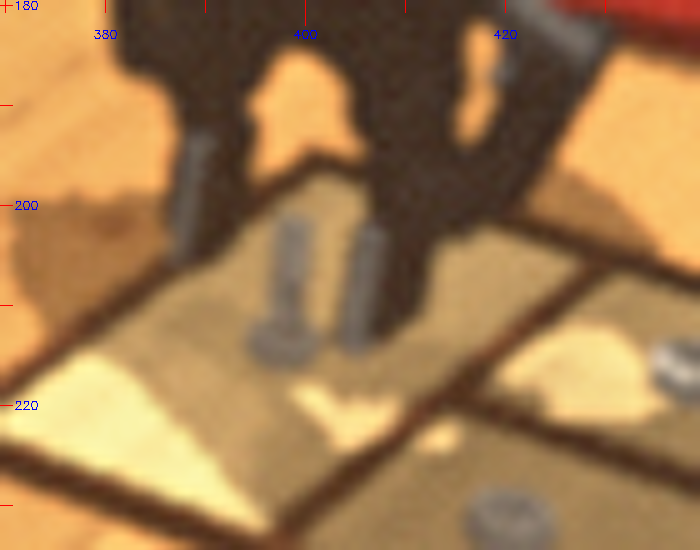

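>>> servo_tool([
  {"grip": 0, "xyz": [0, 0, 15], "spin": 0},
  {"grip": 0, "xyz": [0, 0, 25], "spin": 0},
  {"grip": 0, "xyz": [0, 0, 40], "spin": 0},
  {"grip": 0, "xyz": [0, 0, 40], "spin": 0},
  {"grip": 0, "xyz": [0, 0, 0], "spin": 0},
  {"grip": 0, "xyz": [0, 0, 0], "spin": 0},
])

```text
time: 25.97
eef_pos: [0.534, -0.2905, 0.1414]
orientation: [0.736, 0.044, 0.673, -0.054]
ft_force: [-0.1, -0.1, -1.6]
opening: 0.0426
```

```bash
python3 - <<'E'
from est import *
s=st()
n="scene"
im=ctrl.snapshot(n); cv2.imwrite(f"pics/{n}26.png",im[:,:,::-1]); print(proj(n,s['eef_pos']))
crop("pics/scene26.png","pics/b26.png",350,170,120,90,6)
t=tray([(363.5,223),(401.2,194.2),(464.2,215.3),(430.2,248.3)],"scene")[0]
def loc(p):
    d=p[:2]-t[:2]; c,s=np.cos(t[2]),np.sin(t[2]); return [d[0]*c+d[1]*s,-d[0]*s+d[1]*c]
for u,v,z in ((397.6,214,.006),(438.5,216.1,.013),(420.3,231,.013)): print(loc(unproj("scene",u,v,z)))
E
```

```text
t 25.97 tcp [ 534.  -290.5  141.4] jaw yaw -8.0 tilt [ 0.088 -0.02  -0.996] open 42.6 F [-0.1 -0.1 -1.6] q [-0.64  0.21  1.56  0.04  1.29 -0.51]
[402.74047158 163.45124467]
[np.float64(0.04724276380438713), np.float64(-0.002258658108901821)]
[np.float64(-0.041612877429719385), np.float64(-0.04240874534843707)]
[np.float64(-0.03894690429587892), np.float64(0.04404273618228283)]
```

View pics/b26.png

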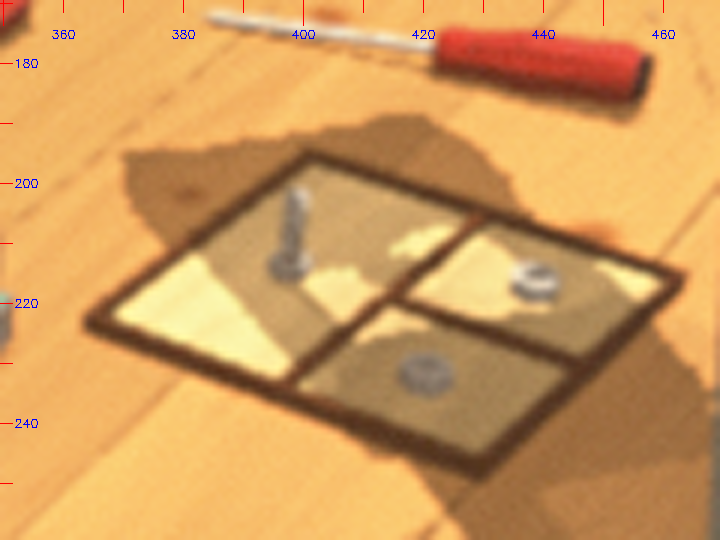

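```bash
python3 - <<'E'
from h import *
def draw(n,src,c,yaw,dst,u0,v0,w,h,s):
    im=cv2.imread(src)[v0:v0+h,u0:u0+w]; im=cv2.resize(im,None,fx=s,fy=s,interpolation=cv2.INTER_CUBIC)
    for col,z in (((0,255,0),0),((255,0,255),.064)):
        P=[]
        for sx,sy in((1,1),(1,-1),(-1,-1),(-1,1)):
            x,y=sx*.020,sy*.0355; X=[c[0]+x*np.cos(yaw)-y*np.sin(yaw),c[1]+x*np.sin(yaw)+y*np.cos(yaw),z]
            P.append(((proj(n,X)-[u0,v0]+.5)*s).astype(int))
        cv2.polylines(im,[np.array(P)],True,col,1)
    return im
ims=[np.hstack([draw("scene","pics/scene0.png",c,0,"",245,235,65,65,5),draw("top","pics/top0.png",c,0,"",255,210,60,65,5)]) for c in((.614,.068),)]
cv2.imwrite("pics/m1.png",np.vstack(ims))
E
```

```text
(no output)
```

View pics/m1.png

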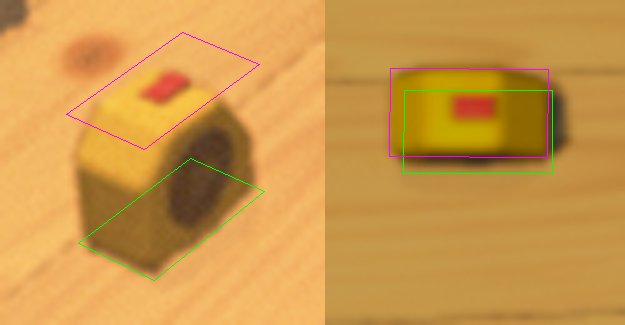

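>>> servo_tool([
  {"grip": 0, "xyz": [2, 15, 0], "spin": 1},
  {"grip": 0, "xyz": [3, 24, 0], "spin": 1},
  {"grip": 0, "xyz": [4, 25, 0], "spin": 1},
  {"grip": 0, "xyz": [5, 25, 0], "spin": 1},
  {"grip": 0, "xyz": [5, 25, 0], "spin": 1},
  {"grip": 0, "xyz": [5, 25, 0], "spin": 1},
  {"grip": 0, "xyz": [5, 25, 0], "spin": 1},
  {"grip": 0, "xyz": [5, 25, 0], "spin": 1},
])

```text
time: 26.68
eef_pos: [0.5649, -0.093, 0.1332]
orientation: [0.735, -0.003, 0.678, -0.0]
ft_force: [0.0, 0.4, -0.7]
opening: 0.0427
```

>>> servo_tool([
  {"grip": 0.3, "xyz": [5, 25, 0], "spin": 0},
  {"grip": 0.6, "xyz": [5, 25, 0], "spin": 0},
  {"grip": 1, "xyz": [6, 25, 0], "spin": 0},
  {"grip": 1, "xyz": [6, 25, 0], "spin": 0},
  {"grip": 1, "xyz": [6, 25, 0], "spin": 0},
  {"grip": 1, "xyz": [6, 20, 0], "spin": 0},
  {"grip": 1, "xyz": [4, 10, 0], "spin": 0},
  {"grip": 1, "xyz": [0, 0, 0], "spin": 0},
])

```text
time: 27.35
eef_pos: [0.5981, 0.0802, 0.1231]
orientation: [0.73, -0.005, 0.683, 0.005]
ft_force: [1.1, 0.1, -0.8]
opening: 0.0854
```

```bash
python3 -c "
from h import *
st()"
```

```text
t 27.35 tcp [598.1  80.2 123.1] jaw yaw 0.9 tilt [ 0.067  0.    -0.998] open 85.4 F [ 1.1  0.1 -0.8] q [ 0.01  0.22  1.57 -0.    1.28 -0.01]
```

>>> servo_tool([
  {"grip": 1, "xyz": [10, -6, -8], "spin": -0.5},
  {"grip": 1, "xyz": [8, -5, -10], "spin": 0},
  {"grip": 1, "xyz": [0, 0, -5], "spin": 0},
  {"grip": 1, "xyz": [0, 0, 0], "spin": 0},
])

```text
time: 27.68
eef_pos: [0.6152, 0.0685, 0.0962]
orientation: [0.729, -0.003, 0.684, 0.003]
ft_force: [-0.9, 0.0, -0.7]
opening: 0.0851
```

```bash
python3 - <<'E'
from est import *
s=st()
n="scene"
im=ctrl.snapshot(n); cv2.imwrite(f"pics/{n}27.png",im[:,:,::-1]); print(proj(n,s['eef_pos']),proj(n,[.616,.069,.066]))
crop("pics/scene27.png","pics/b27.png",220,190,120,110,5)
E
```

```text
t 27.68 tcp [615.2  68.5  96.2] jaw yaw 0.5 tilt [ 0.063 -0.001 -0.998] open 85.1 F [-0.9  0.  -0.7] q [-0.01  0.28  1.56  0.    1.24 -0.02]
[275.89142404 238.56165303] [276.23500196 251.37003178]
```

View pics/b27.png

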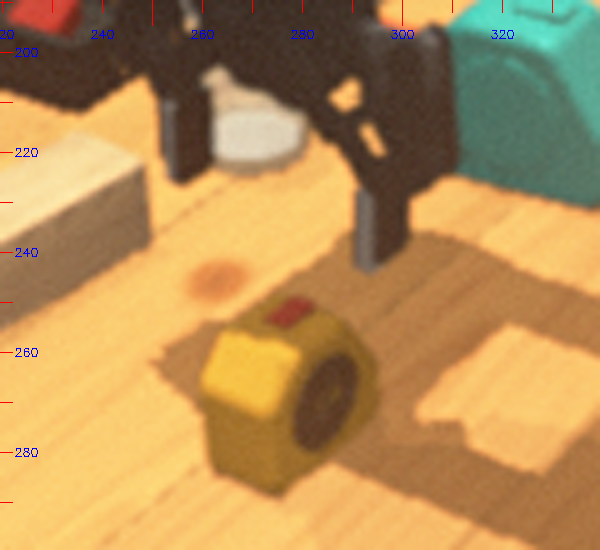

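>>> servo_tool([
  {"grip": 1, "xyz": [0, 0, -12], "spin": 0},
  {"grip": 1, "xyz": [0, 0, -15], "spin": 0},
  {"grip": 1, "xyz": [0, 0, -15], "spin": 0},
  {"grip": 1, "xyz": [0, 0, -6], "spin": 0},
  {"grip": 1, "xyz": [0, 0, 0], "spin": 0},
])

```text
time: 28.15
eef_pos: [0.6141, 0.0669, 0.0462]
orientation: [0.73, -0.003, 0.684, 0.002]
ft_force: [1.0, -0.4, -0.2]
opening: 0.0853
```

```bash
python3 - <<'E'
from est import *
s=st()
n="scene"
im=ctrl.snapshot(n); cv2.imwrite(f"pics/{n}28.png",im[:,:,::-1]); print(proj(n,s['eef_pos']))
crop("pics/scene28.png","pics/b28.png",220,190,120,110,5)
E
```

```text
t 28.15 tcp [614.1  66.9  46.2] jaw yaw 0.4 tilt [ 0.065 -0.001 -0.998] open 85.3 F [ 1.  -0.4 -0.2] q [-0.02  0.32  1.62  0.    1.14 -0.02]
[278.15976021 259.3494477 ]
```

View pics/b28.png

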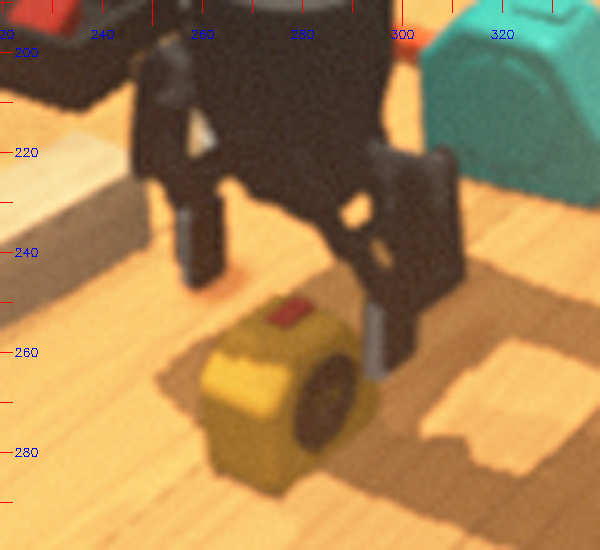

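>>> servo_tool([
  {"grip": 1, "xyz": [1, 2, -12], "spin": 0},
  {"grip": 1, "xyz": [0, 0, -12], "spin": 0},
  {"grip": 1, "xyz": [0, 0, -5], "spin": 0},
  {"grip": 1, "xyz": [0, 0, 0], "spin": 0},
])

```text
time: 28.53
eef_pos: [0.6161, 0.0691, 0.0172]
orientation: [0.731, -0.003, 0.683, 0.002]
ft_force: [-0.5, 0.6, -0.6]
opening: 0.0853
```

```bash
python3 - <<'E'
from est import *
s=st()
n="scene"
im=ctrl.snapshot(n); cv2.imwrite(f"pics/{n}29.png",im[:,:,::-1]); print(proj(n,s['eef_pos']))
crop("pics/scene29.png","pics/b29.png",220,190,120,110,5)
E
```

```text
t 28.53 tcp [616.1  69.1  17.2] jaw yaw 0.4 tilt [ 0.068 -0.001 -0.998] open 85.3 F [-0.5  0.6 -0.6] q [-0.01  0.36  1.64 -0.    1.08 -0.02]
[277.46642837 271.19959998]
```

View pics/b29.png

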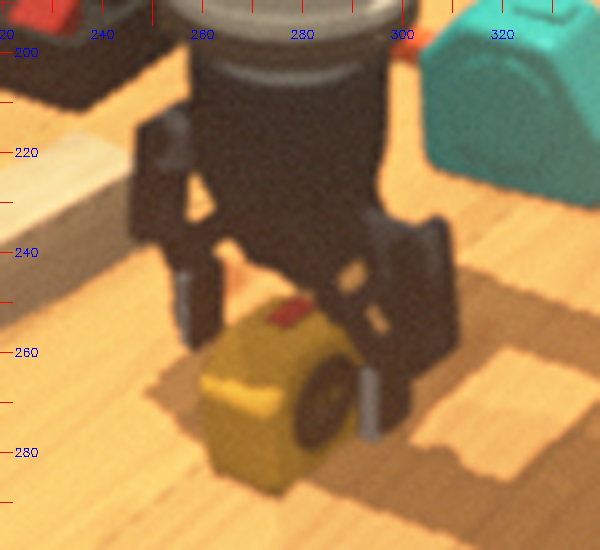

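>>> servo_tool([
  {"grip": 0.2, "xyz": [0, 0, 0], "spin": 0},
  {"grip": 0.2, "xyz": [0, 0, 0], "spin": 0},
  {"grip": 0, "xyz": [0, 0, 0], "spin": 0},
  {"grip": -0.3, "xyz": [0, 0, 0], "spin": 0},
  {"grip": -0.5, "xyz": [0, 0, 0], "spin": 0},
  {"grip": -0.5, "xyz": [0, 0, 0], "spin": 0},
  {"grip": -0.5, "xyz": [0, 0, 0], "spin": 0},
], grip_force=60)

```text
time: 29.17
eef_pos: [0.6167, 0.0691, 0.0192]
orientation: [0.731, -0.003, 0.682, 0.002]
ft_force: [0.1, -0.1, -4.0]
opening: 0.0395
```

```bash
python3 - <<'E'
from est import *
s=st()
n="scene"
im=ctrl.snapshot(n); cv2.imwrite(f"pics/{n}30.png",im[:,:,::-1]); print(proj(n,s['eef_pos']))
crop("pics/scene30.png","pics/b30.png",220,190,120,110,5)
E
```

```text
t 29.17 tcp [616.7  69.1  19.2] jaw yaw 0.4 tilt [ 0.07  -0.001 -0.998] open 39.5 F [ 0.1 -0.1 -4. ] q [-0.01  0.35  1.64 -0.    1.08 -0.02]
[277.18999806 270.27394233]
```

View pics/b30.png

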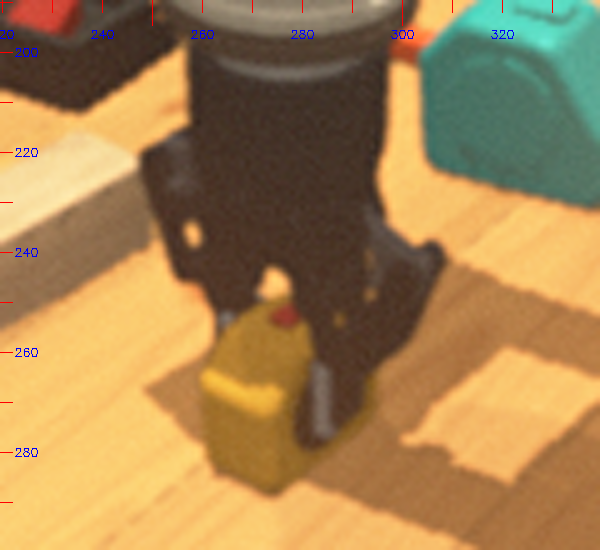

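>>> servo_tool([
  {"grip": -0.5, "xyz": [0, 0, 10], "spin": 0},
  {"grip": -0.5, "xyz": [0, 0, 20], "spin": 0},
  {"grip": -0.5, "xyz": [0, 0, 25], "spin": 0},
  {"grip": -0.5, "xyz": [0, 0, 20], "spin": 0},
  {"grip": -0.5, "xyz": [0, 0, 0], "spin": 0},
  {"grip": -0.5, "xyz": [0, 0, 0], "spin": 0},
])

```text
time: 29.72
eef_pos: [0.6152, 0.0691, 0.0982]
orientation: [0.73, -0.003, 0.683, 0.002]
ft_force: [-0.1, 0.1, -4.9]
opening: 0.0398
```

```bash
python3 - <<'E'
from est import *
s=st()
n="scene"
im=ctrl.snapshot(n); cv2.imwrite(f"pics/{n}31.png",im[:,:,::-1]); print(proj(n,s['eef_pos']))
crop("pics/scene31.png","pics/b31.png",220,170,120,110,5)
E
```

```text
t 29.72 tcp [615.2  69.1  98.2] jaw yaw 0.4 tilt [ 0.067 -0.001 -0.998] open 39.8 F [-0.1  0.1 -4.9] q [-0.01  0.28  1.56 -0.    1.24 -0.02]
[275.6297083 237.8369154]
```

View pics/b31.png

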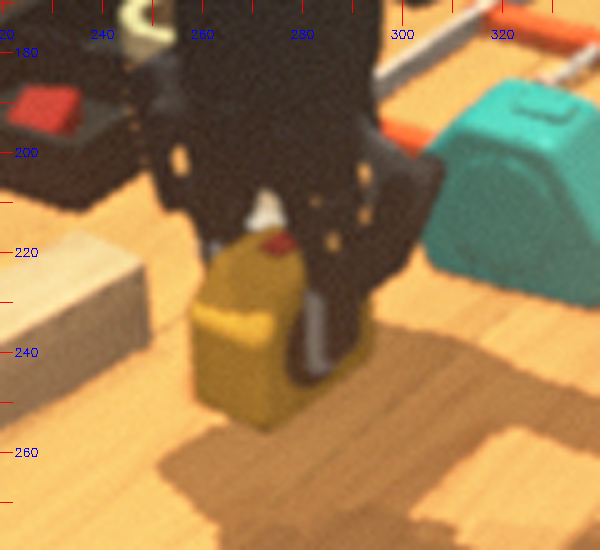

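>>> servo_tool([
  {"grip": -0.5, "xyz": [-4, 13, 0], "spin": -1},
  {"grip": -0.5, "xyz": [-6, 20, 0], "spin": -1},
  {"grip": -0.5, "xyz": [-6, 20, 0], "spin": -1},
  {"grip": -0.5, "xyz": [-6, 20, 0], "spin": -1},
  {"grip": -0.5, "xyz": [-6, 20, 0], "spin": -1},
  {"grip": -0.5, "xyz": [-6, 20, 0], "spin": -1},
  {"grip": -0.5, "xyz": [-6, 20, 0], "spin": -1},
  {"grip": -0.5, "xyz": [-6, 20, 0], "spin": -1},
])

```text
time: 30.43
eef_pos: [0.5643, 0.2233, 0.0877]
orientation: [0.724, 0.048, 0.686, -0.054]
ft_force: [0.1, -0.4, -2.6]
opening: 0.0395
```

```bash
python3 -c "
from h import *
st()"
```

```text
t 30.43 tcp [564.3 223.3  87.7] jaw yaw -8.3 tilt [ 0.054 -0.013 -0.998] open 39.5 F [ 0.1 -0.4 -2.6] q [ 0.26  0.27  1.59 -0.03  1.23  0.42]
```

>>> servo_tool([
  {"grip": -0.5, "xyz": [-5, 20, 2], "spin": 0},
  {"grip": -0.5, "xyz": [-4, 20, 0], "spin": 0},
  {"grip": -0.5, "xyz": [-2, 12, 0], "spin": 0},
  {"grip": -0.5, "xyz": [0, 4, 0], "spin": 0},
  {"grip": -0.5, "xyz": [0, 0, 0], "spin": 0},
])

```text
time: 30.85
eef_pos: [0.5488, 0.2845, 0.0832]
orientation: [0.722, 0.046, 0.688, -0.054]
ft_force: [-0.2, 0.3, -2.0]
opening: 0.0398
```

```bash
python3 -c "
from h import *
st()"
```

```text
t 30.85 tcp [548.8 284.5  83.2] jaw yaw -8.1 tilt [ 0.046 -0.015 -0.999] open 39.8 F [-0.2  0.3 -2. ] q [ 0.37  0.31  1.55 -0.03  1.24  0.52]
```

>>> servo_tool([
  {"grip": -0.5, "xyz": [0.5, 0, -10], "spin": 0},
  {"grip": -0.5, "xyz": [0.5, 0, -14], "spin": 0},
  {"grip": -0.5, "xyz": [0, 0, -14], "spin": 0},
  {"grip": -0.5, "xyz": [0, 0, -8], "spin": 0},
  {"grip": -0.5, "xyz": [0, 0, 0], "spin": 0},
])

```text
time: 31.27
eef_pos: [0.5508, 0.28, 0.0321]
orientation: [0.721, 0.046, 0.689, -0.056]
ft_force: [-0.2, 0.0, -3.8]
opening: 0.0394
```

```bash
python3 - <<'E'
from est import *
s=st()
n="scene"
im=ctrl.snapshot(n); cv2.imwrite(f"pics/{n}32.png",im[:,:,::-1]); print(proj(n,s['eef_pos']))
crop("pics/scene32.png","pics/b32.png",155,270,180,145,4)
E
```

```text
t 31.27 tcp [550.8 280.   32.1] jaw yaw -8.3 tilt [ 0.045 -0.017 -0.999] open 39.4 F [-0.2  0.  -3.8] q [ 0.36  0.36  1.6  -0.04  1.15  0.52]
[225.49724528 340.327333  ]
```

View pics/b32.png

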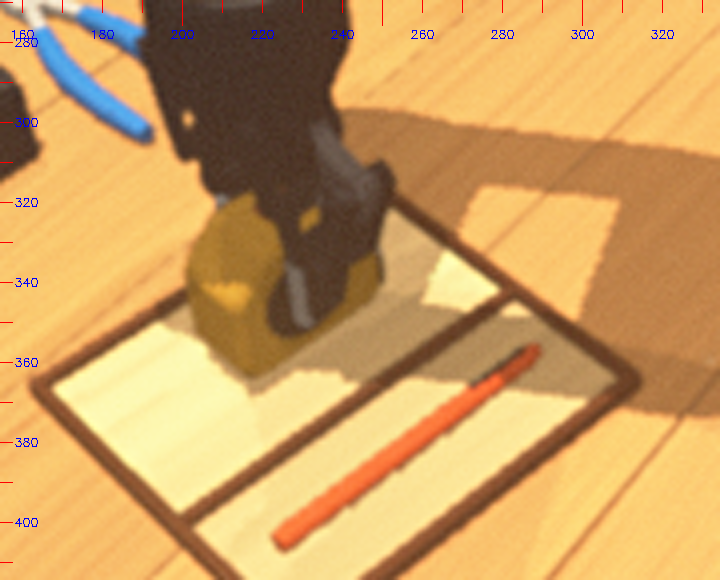

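>>> servo_tool([
  {"grip": -0.5, "xyz": [0, 4, -3], "spin": 0},
  {"grip": -0.5, "xyz": [0, 1, -2.5], "spin": 0},
  {"grip": -0.5, "xyz": [0, 0, 0], "spin": 0},
])

```text
time: 31.57
eef_pos: [0.552, 0.2847, 0.028]
orientation: [0.722, 0.047, 0.688, -0.056]
ft_force: [-0.9, -0.1, -2.9]
opening: 0.0395
```

>>> servo_tool([
  {"grip": -0.5, "xyz": [0, 0, -2], "spin": 0},
  {"grip": -0.5, "xyz": [0, 0, 0], "spin": 0},
])

```text
time: 31.73
eef_pos: [0.5524, 0.285, 0.0266]
orientation: [0.722, 0.047, 0.688, -0.056]
ft_force: [-0.2, -1.0, -4.2]
opening: 0.0393
```

>>> servo_tool([
  {"grip": -0.5, "xyz": [0, 0, -1.5], "spin": 0},
  {"grip": -0.5, "xyz": [0, 0, 0], "spin": 0},
])

```text
time: 31.9
eef_pos: [0.5526, 0.2852, 0.0255]
orientation: [0.723, 0.047, 0.687, -0.056]
ft_force: [-0.4, -0.1, -3.2]
opening: 0.0395
```

>>> servo_tool([
  {"grip": -0.5, "xyz": [-1, 0, -2], "spin": 0},
  {"grip": -0.5, "xyz": [0, 0, 0], "spin": 0},
])

```text
time: 32.07
eef_pos: [0.5516, 0.2852, 0.0236]
orientation: [0.723, 0.047, 0.687, -0.056]
ft_force: [0.1, -0.4, -4.2]
opening: 0.04
```

>>> servo_tool([
  {"grip": -0.5, "xyz": [0, 0, -1.5], "spin": 0},
  {"grip": -0.5, "xyz": [0, 0, 0], "spin": 0},
])

```text
time: 32.23
eef_pos: [0.5522, 0.2853, 0.0231]
orientation: [0.723, 0.047, 0.687, -0.055]
ft_force: [-0.4, 0.0, -2.9]
opening: 0.0396
```

```bash
python3 -c "
from h import *
st()"
```

```text
t 32.23 tcp [552.2 285.3  23.1] jaw yaw -8.3 tilt [ 0.051 -0.015 -0.999] open 39.6 F [-0.4  0.  -2.9] q [ 0.37  0.37  1.6  -0.04  1.13  0.53]
```

>>> servo_tool([
  {"grip": -0.5, "xyz": [0, 0, -1.5], "spin": 0},
  {"grip": -0.5, "xyz": [0, 0, 0], "spin": 0},
])

```text
time: 32.4
eef_pos: [0.5527, 0.2853, 0.0232]
orientation: [0.724, 0.047, 0.686, -0.055]
ft_force: [0.6, 0.9, -2.7]
opening: 0.0397
```

>>> servo_tool([
  {"grip": -0.5, "xyz": [0, 0, -1], "spin": 0},
  {"grip": -0.5, "xyz": [0, 0, 0], "spin": 0},
])

```text
time: 32.57
eef_pos: [0.5531, 0.2853, 0.023]
orientation: [0.724, 0.047, 0.686, -0.055]
ft_force: [-1.0, 0.6, -1.2]
opening: 0.0394
```

```bash
python3 - <<'E'
from est import *
s=st()
n="scene"
im=ctrl.snapshot(n); cv2.imwrite(f"pics/{n}33.png",im[:,:,::-1]); print(proj(n,s['eef_pos']))
crop("pics/scene33.png","pics/b33.png",175,290,100,90,7)
E
```

```text
t 32.57 tcp [553.1 285.3  23. ] jaw yaw -8.3 tilt [ 0.054 -0.015 -0.998] open 39.4 F [-1.   0.6 -1.2] q [ 0.37  0.37  1.6  -0.04  1.12  0.53]
[222.84006964 345.59711678]
```

View pics/b33.png

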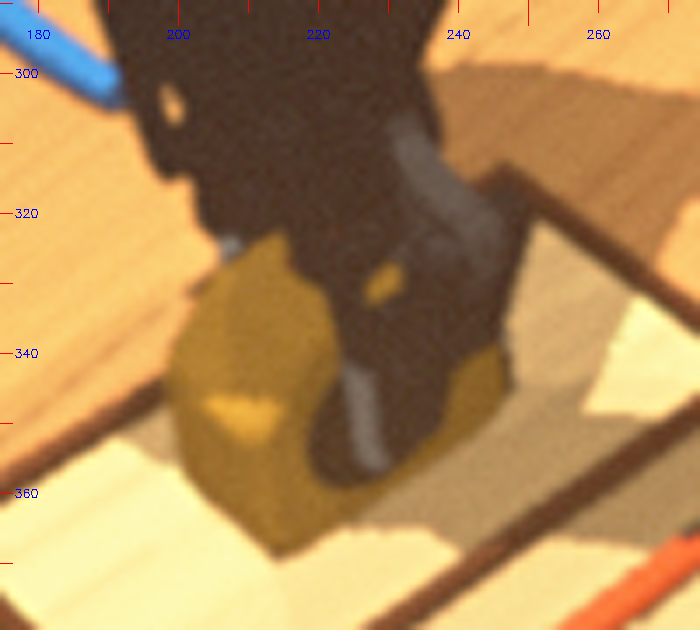

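>>> servo_tool([
  {"grip": 0.0, "xyz": [0, 0, 0], "spin": 0},
  {"grip": 0.1, "xyz": [0, 0, 0], "spin": 0},
  {"grip": 0.3, "xyz": [0, 0, 0], "spin": 0},
  {"grip": 0.6, "xyz": [0, 0, 0], "spin": 0},
  {"grip": 0.8, "xyz": [0, 0, 0], "spin": 0},
  {"grip": 0.9, "xyz": [0, 0, 0], "spin": 0},
  {"grip": 0.9, "xyz": [0, 0, 0], "spin": 0},
])

```text
time: 33.2
eef_pos: [0.5533, 0.2854, 0.0224]
orientation: [0.724, 0.047, 0.685, -0.055]
ft_force: [0.3, 0.5, -0.5]
opening: 0.0812
```

```bash
python3 - <<'E'
from est import *
s=st()
n="scene"
im=ctrl.snapshot(n); cv2.imwrite(f"pics/{n}34.png",im[:,:,::-1]); print(proj(n,s['eef_pos']))
crop("pics/scene34.png","pics/b34.png",175,290,100,90,7)
E
```

```text
t 33.20 tcp [553.3 285.4  22.4] jaw yaw -8.3 tilt [ 0.054 -0.015 -0.998] open 81.2 F [ 0.3  0.5 -0.5] q [ 0.37  0.37  1.6  -0.04  1.12  0.53]
[222.75113186 345.81738346]
```

View pics/b34.png

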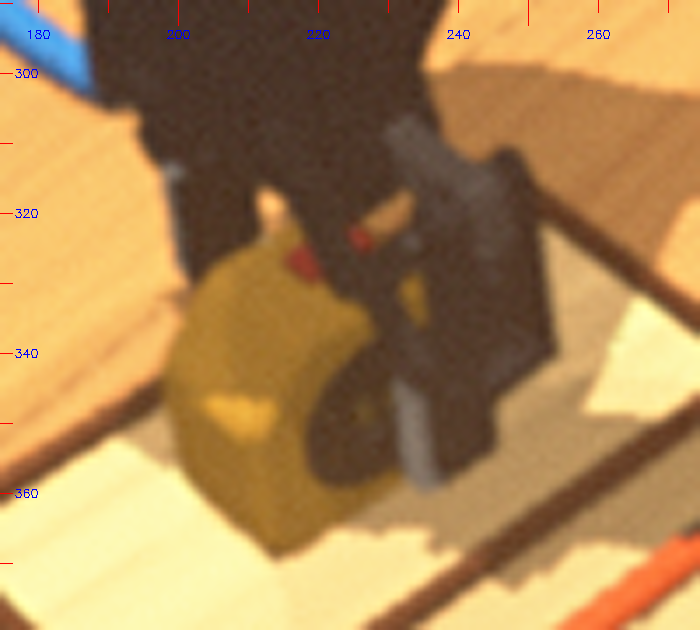

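>>> servo_tool([
  {"grip": 1, "xyz": [-1, 0, 8], "spin": 0},
  {"grip": 1, "xyz": [0, 0, 15], "spin": 0},
  {"grip": 1, "xyz": [0, 0, 20], "spin": 0},
  {"grip": 1, "xyz": [0, 0, 25], "spin": 0},
  {"grip": 1, "xyz": [0, 0, 30], "spin": 0},
  {"grip": 1, "xyz": [0, 0, 30], "spin": 0},
  {"grip": 1, "xyz": [0, 0, 30], "spin": 0},
  {"grip": 1, "xyz": [0, 0, 0], "spin": 0},
])

```text
time: 33.92
eef_pos: [0.5491, 0.2844, 0.1897]
orientation: [0.723, 0.047, 0.687, -0.055]
ft_force: [0.8, 0.0, 0.7]
opening: 0.0852
```

>>> servo_tool([
  {"grip": 1, "xyz": [-10, -30, 10], "spin": 0},
  {"grip": 1, "xyz": [-15, -35, 10], "spin": 0},
  {"grip": 1, "xyz": [-15, -35, 0], "spin": 0},
  {"grip": 1, "xyz": [-15, -35, 0], "spin": 0},
  {"grip": 1, "xyz": [-15, -35, 0], "spin": 0},
  {"grip": 1, "xyz": [-15, -35, 0], "spin": 0},
  {"grip": 1, "xyz": [-5, -20, 0], "spin": 0},
  {"grip": 1, "xyz": [0, 0, 0], "spin": 0},
])

```text
time: 34.58
eef_pos: [0.4531, 0.0533, 0.2161]
orientation: [0.727, 0.046, 0.683, -0.053]
ft_force: [-0.9, 0.9, 0.4]
opening: 0.0852
```

```bash
python3 - <<'E'
from est import *
s=st()
for n in("scene","top"):
    im=ctrl.snapshot(n); cv2.imwrite(f"pics/{n}35.png",im[:,:,::-1])
crop("pics/scene35.png","pics/b35.png",155,290,170,145,4)
crop("pics/top35.png","pics/t35.png",140,215,130,110,6)
E
```

```text
t 34.58 tcp [453.1  53.3 216.1] jaw yaw -8.0 tilt [ 0.06  -0.015 -0.998] open 85.2 F [-0.9  0.9  0.4] q [-0.04 -0.14  1.76 -0.01  1.46  0.1 ]
```

View pics/b35.png

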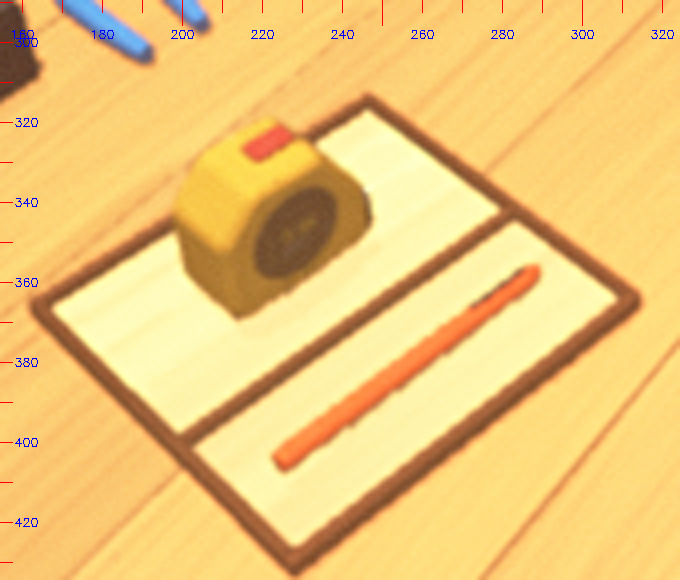

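View pics/t35.png

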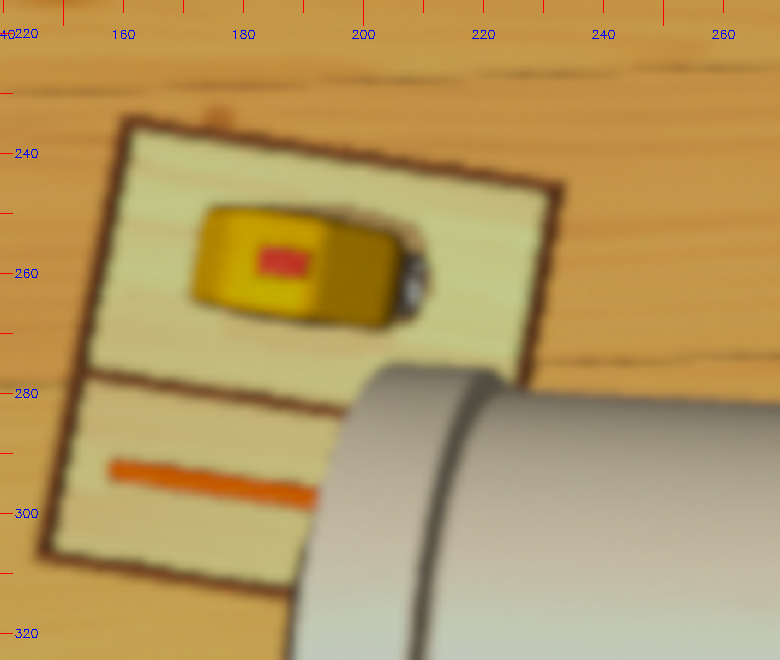

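View pics/top35.png

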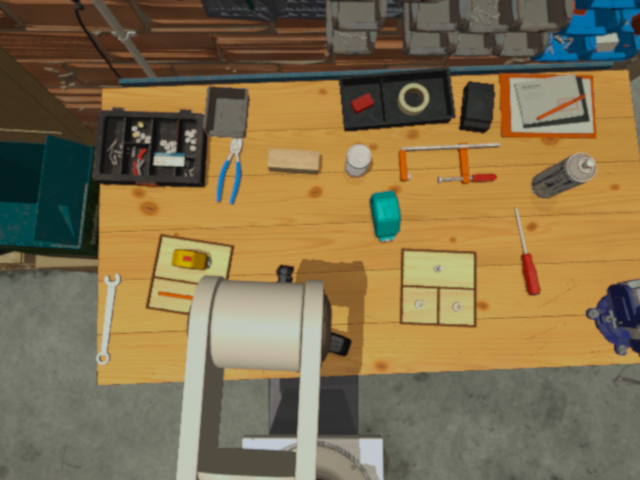

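```bash
python3 - <<'E'
from est import *
T={"top":[.51653,.28920,-.1467],"scene":[.51261,.29207,-.1449]}
def W(n,x,y,z):
    t=T[n]; c,s=np.cos(t[2]),np.sin(t[2]); return [t[0]+x*c-y*s,t[1]+x*s+y*c,z]
out=[]
for n,u0,v0 in(("scene",180,300),("top",150,230)):
    w=h=75;s=6
    im=cv2.imread(f"pics/{n}35.png")[v0:v0+h,u0:u0+w]; im=cv2.resize(im,None,fx=s,fy=s,interpolation=cv2.INTER_CUBIC)
    for col,z in (((0,255,0),.004),((255,0,255),.068)):
        P=[((proj(n,W(n,.036+a*.020,b*.0355,z))-[u0,v0]+.5)*s).astype(int) for a,b in((1,1),(1,-1),(-1,-1),(-1,1))]
        cv2.polylines(im,[np.array(P)],True,col,1)
    out.append(im)
cv2.imwrite("pics/m2.png",np.hstack(out)[:,:800] if 0 else cv2.resize(np.hstack(out),(800,400)))
def loc(n,p):
    t=T[n];d=p[:2]-np.array(t[:2]); c,s=np.cos(t[2]),np.sin(t[2]); return (1000*np.array([d[0]*c+d[1]*s,-d[0]*s+d[1]*c])).round(1)
for z in (.005,.009): print("pen",loc("scene",(unproj("scene",225.5,405,z)+unproj("scene",289,357,z))/2))
print("red",loc("top",unproj("top",187,258.3,.070)),loc("scene",unproj("scene",221.5,325,.070)))
E
```

```text
pen [-44.9  -4.7]
pen [-47.8  -2.6]
red [37.6 -2.7] [38.  -2.6]
```

View pics/m2.png

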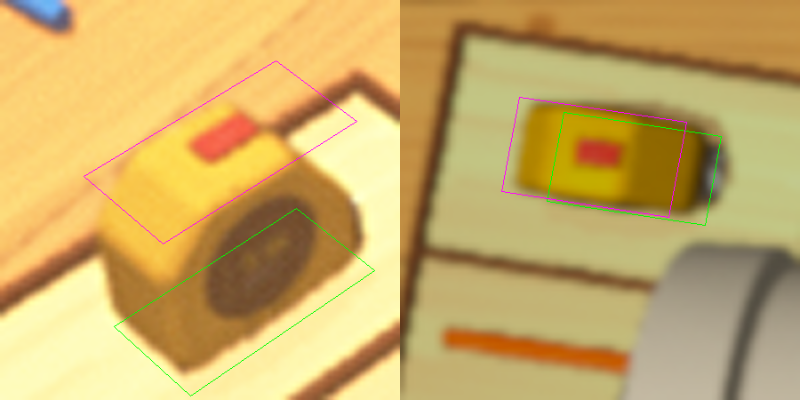

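Everything sits within about 6 mm of its compartment centre. The jar at (359,160) and the block at (294,161) haven't moved, and the arm is clear, so I'm handing in.

```bash
python3 -c "
from h import *
st(); print(ctrl.job_done())"
```

```text
t 34.68 tcp [454.1  55.5 216.1] jaw yaw -8.0 tilt [ 0.061 -0.014 -0.998] open 85.2 F [-0.3  0.6 -0.1] q [-0.04 -0.13  1.75 -0.01  1.46  0.1 ]
the job is handed in; nothing more can be done
None
```

Both kits are made up and the job is handed in at about 35 s of the 115 s allowed; no verdict was reported. The last camera checks put every part within about 6 mm of its compartment centre, inside the 15 mm limit.

| Part | Measured position in its tray (mm) | Target (mm) |
|---|---|---|
| Bolt, standing on its head | (47, -2) | (43, 0) |
| Nut | (-39, 44) | (-43, 43) |
| Nut | (-42, -42) | (-43, -43) |
| Pen, lengthways | (-45 to -48, -3 to -5) | (-50, 0) |
| Tape measure, upright | about (38, -3) | (36, 0) |

- **Tape measure:** the position is taken from its red button. An outline overlay put the case itself up to about 5 mm off centre.
- **Upright and at rest:** I judged this by eye from the pictures, not by measurement. The jar and pine block sat at the same pixels as at the start, and the gripper was raised clear of everything.
- **Nut regrasp:** the first grasp of the second nut closed too high and slipped, nudging it a few millimetres. The second try held.
- **Tool lean:** the tool drifted to about 0.1 rad off vertical during the moves. The parts settled flat when released.
- **Camera disagreement:** the two cameras differed by about 3 to 6 mm in absolute position, so I averaged them for the grasp and placing targets.

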